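# Unlock the tipping tray, empty it into the parts bin and lock it again

### The job

Unlock the tipping tray by pulling out its red-knobbed pin (the free hole beside it can hold the pin), and raise the tray by its black handle so that the batch standing on it slides off over the lip into the blue bin; do not touch those parts with the fingers while they are on the tray. Any finished parts standing loose on the plywood riser go into the same bin, as does any part that misses it. Then, with the tray lowered level again, lock it by putting the pin back down through both eyelets at its side until its collar rests on the yellow one; do not bump the bottle or the loupe.

Things in the scene. Friction and masses are not known exactly. Their poses are not given: they have to be found in the camera images.
- riser: plywood bench riser, fixed, 290 (x) x 600 (y) mm, its top 80 mm above the bench; everything for the job stands on it; origin on the bench under its centre
- tip_stand: grey steel stand of the tipping tray, screwed to the riser; base plate 165 x 140 x 8 mm. Origin on the riser's top under the stand; its x axis points the way the parts slide out (from the handle to the open lip and the bin), its y axis runs along the tray's hinge, z up.
- tray (a joint): angle of the aluminium tipping tray about its hinge, rad: 0 level on its rest, grows as the handle end is raised, stop at 1.05. It swings freely and falls back to level when let go. Parts begin to slide at 0.45 to 0.65 rad; 0.9 rad or more sends them all off. Tray 170 x 112 mm, floor 4 mm thick with its top 99 mm above the riser, walls 26 mm high above the floor on three sides, open at the lip.
- tray_hinge (a point): point on the hinge axis, midway between the posts, 95 mm above the riser; the axis is the stand's y axis. Raising the handle turns the tray about +y.
- tray_handle (a point): centre of the tray's black handle bar, a round bar 12 mm thick, 90 mm long and parallel to the hinge, held by a steel rod at each end; with the tray level it is 115 mm above the riser, 168 mm from the hinge along the stand's -x and 20 mm above it; 43 mm from bar centre to the tray's end wall (wall top 10 mm above the bar centre). The point turns with the tray.
- tray_lip (a point): middle of the tray's open lip, over which the parts slide off, on the floor's upper face; 45 mm beyond the hinge and 99 mm above the riser while level
- tray_eyelet (a point): centre of the upper face of the yellow eyelet plate on the tray's side (hole 12 mm across, plate 6 mm thick, 34 mm square), 103 mm above the riser when level; stand frame x -50, y 96 mm
- base_eyelet (a point): centre of the upper face of the grey eyelet plate on the stand, straight under the yellow one when the tray is level (same hole, same plate), 67 mm above the riser. A third such grey plate 62 mm beside it, at stand x 12 mm, is a free parking hole where the pin can stand while it is out.
- pin_knob (a point): centre of the red knob of the locking pin. Knob 20 mm across and 44 mm tall, upright; under it a steel collar 26 mm across and 4 mm thick, its underside 26 mm below this point; under that a shank 8 mm across and 60 mm long with a round end. Pin 50 g, loose. At the start it stands loosely through both eyelets, its collar on the yellow plate, and so locks the tray.
- pin_tip (a point): lower end of the pin's shank, 86 mm below the knob's centre along the pin's axis (z axis points to the knob)
- bin: blue open parts bin screwed to the riser under the tray's lip: 115 mm (its x, roughly the stand's x) by 150 mm (y), 50 mm high, walls and floor 4 mm; origin at the centre of its underside, z up. The level tray's lip reaches over its edge by 14 to 23 mm.
- bottle: small clear bottle with an amber cap, 46 mm across and 153 mm tall, fixed on the riser, not to be bumped; origin under it
- loupe: black eye loupe standing on its wide end, 37 mm across and 32 mm tall, fixed on the riser, not to be bumped; origin under it
- tray_bushing_mid (a point): plain steel bushing, a cylinder 29 mm across and 34 mm tall, in the batch standing on the tray; may be absent. Point at its centre, half-way up; its z axis is the part's axis.
- tray_flange_mid (a point): brass bushing with a flange at its foot, 33 mm across the flange, 30 mm tall, in the batch standing on the tray; may be absent. Point at its centre, half-way up; its z axis is the part's axis.
- tray_turned_mid (a point): steel turned part, stepped, wide end down, 32 mm across, 34 mm tall, in the batch standing on the tray; may be absent. Point at its centre, half-way up; its z axis is the part's axis.
- loose_turned_mid (a point): steel turned part, stepped, wide end down, 32 mm across, 34 mm tall, standing on the riser; may be absent. Point at its centre, half-way up; its z axis is the part's axis.
- loose_brass_mid (a point): brass turned part, stepped, wide end down, 28 mm across, 40 mm tall, standing on the riser; may be absent. Point at its centre, half-way up; its z axis is the part's axis.
- loose_bushing_mid (a point): plain steel bushing, a cylinder 29 mm across and 34 mm tall, standing on the riser; may be absent. Point at its centre, half-way up; its z axis is the part's axis.

How it is judged:
By the outcome, as a careful person would: the job done as asked, in the order asked, and still so for the second after the job is handed in, with the robot touching nothing.
Of tray_bushing, tray_flange, tray_turned only 2 to 3 are there at a start; the rules pass over those that are not, and their reading is None.
Of loose_turned, loose_brass, loose_bushing only 2 to 3 are there at a start; the rules pass over those that are not, and their reading is None.
At some moment in a run one of loose_turned, loose_brass, loose_bushing may be knocked a few centimetres aside while the robot is not near it.
It also fails if it takes over 208 s, if anything falls off the work surface, if the arm or the gripper's body presses on something with over 40 N, if the wrist force passes 120 N, or if a joint passes its speed limit or range.

### The arm

A 6-joint arm with a two-finger parallel gripper is mounted at the origin on the work surface; the furniture and walls round the work are solid. World frame = base frame: x ahead of the robot, y to its left, z up, the work surface at z = 0. Lengths are in m, angles in degrees, forces in N, time in s.
With the tool pointing down it reaches from about 0.275 to 0.85 m from the base axis. Payload 5.2 kg.
Tool frame: the origin (TCP) lies midway between the tips of the shut fingers; the grasp point (between the pads) lies 19 mm behind it; z points along the fingers, x is the direction in which the jaws open and shut, and the axes are right-handed (so a half turn about z gives the same grasp; the last joint's range is limited). The gripper opens to 85 mm and grips with 20 to 120 N. Pads are 22 mm wide; open, the fingers measure 114 mm over their backs; the gripper's body (76 mm by 85 mm) begins 54 mm behind the grasp point. The pads swing forward as they close: fully open they stand 13 mm farther back than shut.
Start: joints at [61.948, 14.817, 87.949, -0, 77.235, -11.62], TCP at [0.156, 0.528, 0.192] pointing down, gripper open.
Joint ranges: [-179.93, 179.93], [-52.35, 119.4], [10.71, 147.94], [-69.91, 249.91], [12.55, 155.21], [-178.61, 178.61]. Speed limits (degrees/s): [147.25, 147.25, 180, 180, 180, 180].

### API

Orientations are given as a 3x3 rotation matrix whose columns are the frame's x, y, z axes.
In Python, from plant import observe, get_image, calibration, sign_off gives the robot as it stands.
- The arm moves only by the tool apply_moves, never from a script. Its arguments are lists of equal length, an entry for each row: "slide": the shift along the tool's x, y, z in mm, a list of three; "dr": the turn, a rotation vector about the tool's x, y, z in rad, a list of three; "fingers": the opening in per cent of the stroke, from 0 (shut) to 100 (fully open). In form: {"slide": [[x, y, z], ...], "dr": [[ax, ay, az], ...], "fingers": [fingers, ...]}. A call has 1 to 20 rows; each row is the pose to reach, as a shift and turn from the pose measured when the call began, along the tool's axes at that moment; what a row does not reach only later rows make up. A row lasts 1/10 s, in which the tool goes at most 50 mm and 8.59 degrees, less where a joint would pass 70% of its speed; a pose out of reach is approached as far as the arm can. A call with a gripper value outside its range is refused whole. The fingers move at their own pace and stop on an object; "force" is the grip in N (left out, the last holds). Time passes only in rows, so rows that repeat a pose let the fingers close. It gives the time, the measured TCP pose, the force and the opening at its end, in the units of the state.
- observe(): the state, without advancing time (a new reading comes with each control period).
- get_image(name): name is "scene" or "top" or "wrist"; returns (picture, depth): 480x640x3 uint8, blue, green, red; 480x640 float32, m along the optical axis (not along the pixel's ray), 0 where there is no reading.
- calibration(name): a dict with "K" (3x3 intrinsics, pixels), "k1" (the pictures are not rectified: a ray, as slopes to the right and down, at radius r is drawn at 1 + k1 r^2 times it, then the intrinsics apply), "R" (3x3) and "t" (3): a world point X has camera coordinates R X + t; the wrist camera has in their place "T_tool_cam" (4x4, takes a point from camera to tool coordinates, whose origin is the TCP and whose axes are the tool frame's). Camera axes: x right, y down, z forward; pixel columns grow to the right and rows downward; lengths in m; the calibration is good to about 2 mm. A picture is of the moment at which its call begins: read the wrist's pose just before it. calibration takes no time and is no camera call.
- sign_off(): hands the job in, once; it reports no verdict.
The state is a dict: "t": time; "q": joint angles; "joint_vel": joint speeds; "joint_efforts": joint torques, N m; "position": TCP position; "tool_rot": TCP orientation; "ft_force": force on the tool from outside, world axes, zero at the start; "moment": the same for the moment, N m; "width": finger opening in m.
Only numpy, scipy, OpenCV 4.12 (cv2) and the standard library are available. Lean on these libraries where they do the work, as an engineer would, in place of code of your own. Each camera call takes 0.05 s, during which the arm holds its last target.

## Working session

There is one attempt and no reset: what is moved stays moved. The work goes in short steps, Python scripts to look and compute and a tool call to move; the robot and the scene stay as the last step left them, time stands still between calls to the robot, and variables do not carry over. Pictures are saved under pics/ and viewed, and the job is handed in when it is done.

Besides the shell and the picture viewer there is one more tool, called after ">>>" as name(argument=value, ...) on one line, values as JSON. apply_moves: Moves the arm, as the interface text tells. Its arguments: {"type":"object","properties":{"slide":{"type":"array","items":{"type":"array","items":{"type":"number"}}},"dr":{"type":"array","items":{"type":"array","items":{"type":"number"}}},"fingers":{"type":"array","items":{"type":"number"}},"force":{"type":"number"}},"required":["slide","dr","fingers"]}

```bash
ls; mkdir -p pics; cat > h.py <<'E'
import numpy as np,cv2
from plant import observe,get_image,calibration,sign_off
def save(n,f):
    s=observe();im,d=get_image(n);cv2.imwrite(f'pics/{f}.png',im);np.savez(f'pics/{f}.npz',d=d,p=s['position'],R=s['tool_rot']);return im,d
def campose(n,f):
    c=calibration(n)
    if n=='wrist':
        z=np.load(f'pics/{f}.npz');T=np.eye(4);T[:3,:3]=z['R'];T[:3,3]=z['p'];T=T@np.array(c['T_tool_cam'])
        return T
    R=np.array(c['R']);t=np.array(c['t']);T=np.eye(4);T[:3,:3]=R.T;T[:3,3]=-R.T@t;return T
def ray(n,u,v):
    c=calibration(n);K=np.array(c['K']);k=float(c['k1'])
    x=(u-K[0,2])/K[0,0];y=(v-K[1,2])/K[1,1];a,b=x,y
    for _ in range(20):
        r=a*a+b*b;a=x/(1+k*r);b=y/(1+k*r)
    return np.array([a,b,1.])
def pt(n,f,u,v,z=None):
    T=campose(n,f);r=ray(n,u,v)
    if z is None:
        d=np.load(f'pics/{f}.npz')['d'];w=d[int(v)-1:int(v)+2,int(u)-1:int(u)+2];w=w[w>0]
        s=np.median(w) if len(w) else np.nan
    else:
        dr=T[:3,:3]@r;s=(z-T[2,3])/dr[2]
    return T[:3,:3]@(r*s)+T[:3,3]
def proj(n,f,X):
    c=calibration(n);T=np.linalg.inv(campose(n,f));p=T[:3,:3]@np.array(X)+T[:3,3]
    a,b=p[:2]/p[2];m=1+float(c['k1'])*(a*a+b*b);K=np.array(c['K']);return K[0,0]*a*m+K[0,2],K[1,1]*b*m+K[1,2]
E
python3 - <<'E'
from h import *
np.set_printoptions(precision=4,suppress=True)
s=observe();print(s)
for n in('scene','top','wrist'): save(n,n+'0'); c=calibration(n);print(n,c['K'],c['k1'],campose(n,n+'0'))
E
```

```text
pics
{'t': 0.0, 'q': array([ 61.9482,  14.8606,  88.0135,   0.0003,  77.2341, -11.6184]), 'joint_vel': array([ 0.043 , -0.0677, -0.026 , -0.0721,  0.0365, -0.0931]), 'joint_efforts': array([  0.0009, -44.6034, -29.0571,  -0.0001,   0.0117,   0.    ]), 'position': array([0.1553, 0.527 , 0.1906]), 'tool_rot': array([[ 0.2829,  0.9591, -0.0009],
       [ 0.9591, -0.2829, -0.0017],
       [-0.0018, -0.0004, -1.    ]]), 'ft_force': array([-0.1137, -0.4743,  0.3902]), 'moment': array([ 0.016 ,  0.0706, -0.0381]), 'width': 0.08540552217195702}
scene [[542.0134   0.     319.6427]
 [  0.     542.0134 240.2933]
 [  0.       0.       1.    ]] -0.008886031345153011 [[-0.7156 -0.5286  0.4566  0.2248]
 [-0.6983  0.5553 -0.4517  0.5501]
 [-0.0148 -0.6421 -0.7665  0.8025]
 [ 0.      0.      0.      1.    ]]
top [[463.1729   0.     315.4877]
 [  0.     463.1729 236.0486]
 [  0.       0.       1.    ]] -0.08324560479322014 [[-0.0172 -0.9939  0.1086  0.5004]
 [-0.9995  0.0199  0.0234  0.152 ]
 [-0.0254 -0.1082 -0.9938  1.0835]
 [ 0.      0.      0.      1.    ]]
wrist [[363.3284   0.     319.072 ]
 [  0.     363.3284 237.9212]
 [  0.       0.       1.    ]] -0.01239631427573723 [[ 0.2823  0.9073  0.3116  0.0756]
 [ 0.9593 -0.2664 -0.0935  0.5518]
 [-0.0018  0.3253 -0.9456  0.3732]
 [ 0.      0.      0.      1.    ]]
```

View pics/scene0.png

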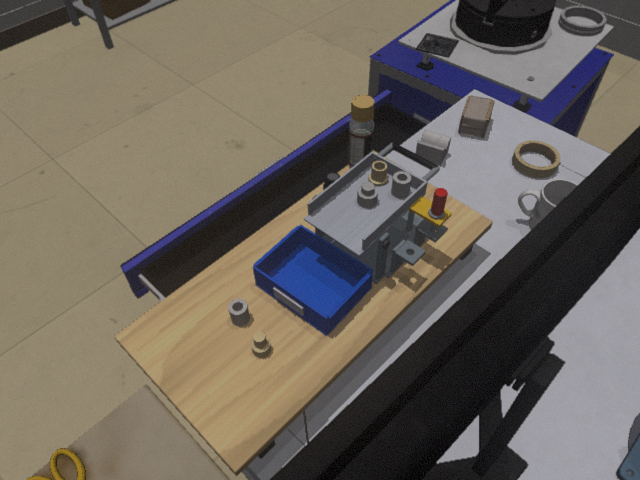

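View pics/top0.png

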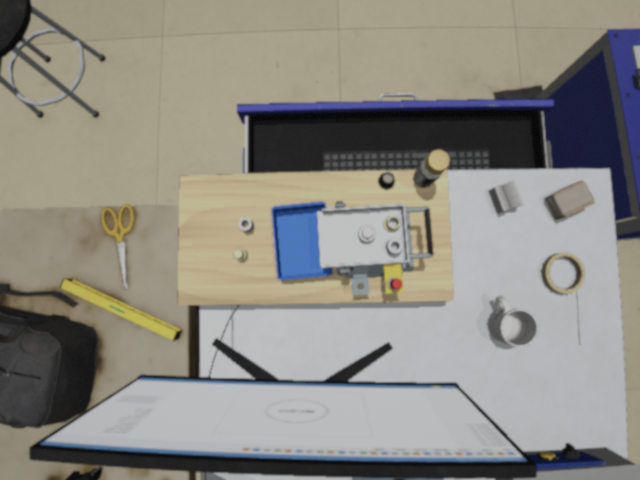

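View pics/wrist0.png

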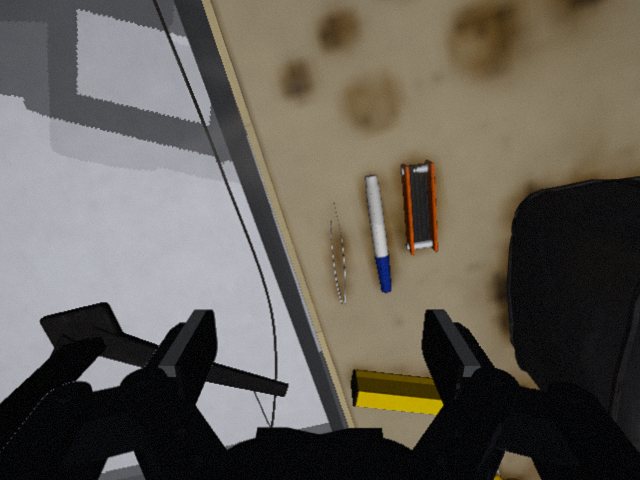

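```bash
python3 - <<'E'
from h import *
np.set_printoptions(precision=3,suppress=True)
for u,v in [(50,450),(140,380),(290,410),(455,387),(520,460),(215,345),(340,380),(180,300),(320,190),(330,290),(450,300),(185,180),(125,230)]: print('top',u,v,pt('top','top0',u,v))
for u,v in [(600,150),(430,330),(300,460),(500,400)]: print('scene',u,v,pt('scene','scene0',u,v))
print(proj('top','top0',[.155,.527,.19]),proj('top','top0',[0,0,.0]),proj('scene','scene0',[.155,.527,.19]))
for n,b in (('scene',(90,420,220,230)),('top',(170,150,290,170))):
    im=cv2.imread(f'pics/{n}0.png');x,y,w,h=b
    if n=='scene': x,y,w,h=220,80,290,270
    cv2.imwrite(f'pics/{n}0c.png',cv2.resize(im[y:y+h,x:x+w],None,fx=2.7 if n=='top' else 2.2,fy=2.7 if n=='top' else 2.2,interpolation=cv2.INTER_CUBIC))
E
```

```text
top 50 450 [0.302 0.499 0.522]
top 140 380 [0.327 0.512 0.204]
top 290 410 [0.307 0.214 0.339]
top 455 387 [ 0.306 -0.085  0.192]
top 520 460 [ 0.285 -0.078  0.511]
top 215 345 [0.369 0.414 0.006]
top 340 380 [0.289 0.127 0.014]
top 180 300 [0.476 0.474 0.08 ]
top 320 190 [0.712 0.164 0.079]
top 330 290 [0.493 0.146 0.079]
top 450 300 [ 0.466 -0.112  0.078]
top 185 180 [0.742 0.466 0.08 ]
top 125 230 [ 0.643  0.639 -0.002]
scene 600 150 [ 0.435 -0.544 -0.002]
scene 430 330 [0.296 0.389 0.522]
scene 300 460 [0.298 0.495 0.522]
scene 500 400 [0.276 0.122 0.012]
(np.float64(135.62415331326983), np.float64(468.51225453627615)) (np.float64(398.19108840210845), np.float64(504.9233404149569)) (np.float64(409.8160941992245), np.float64(741.2011120225852))
```

View pics/scene0c.png

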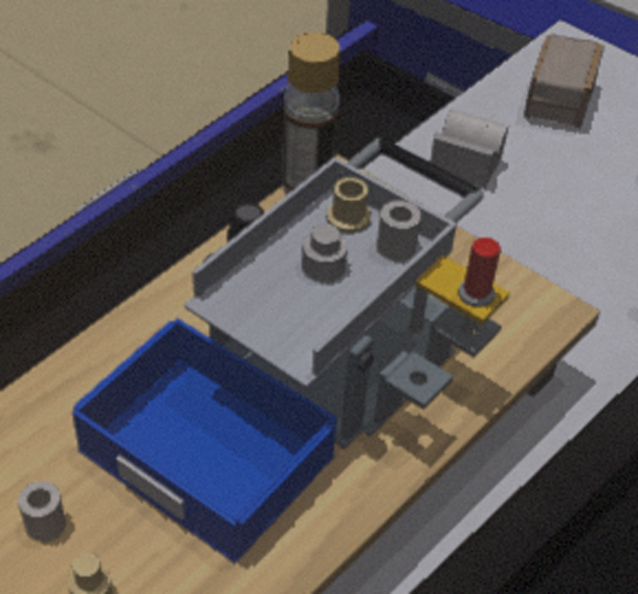

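View pics/top0c.png

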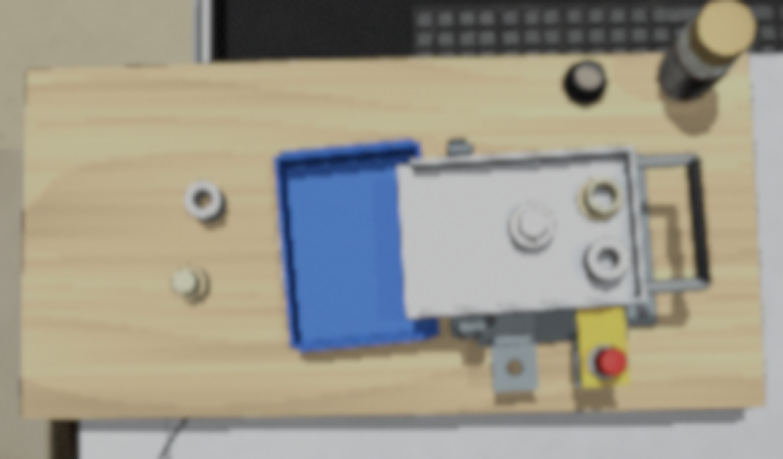

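>>> apply_moves(slide=[[0,0,-25],[0,0,-50],[0,0,-75],[0,0,-100],[0,0,-100]], dr=[[0,0,0],[0,0,0],[0,0,0],[0,0,0],[0,0,0]], fingers=[60,60,60,60,60])

```text
t: 0.65
position: [0.1562, 0.5288, 0.2944]
tool_rot: [[0.283, 0.959, 0.002], [0.959, -0.283, 0.004], [0.005, 0.001, -1.0]]
ft_force: [0.3, -0.2, 0.4]
width: 0.051
```

```bash
python3 - <<'E'
from h import *
s=observe();print({k:s[k] for k in('t','q','position','tool_rot','width')})
E
```

```text
{'t': 0.65, 'q': array([ 6.19525674e+01,  1.20573030e+01,  7.73640387e+01, -5.00032927e-04,
        9.02890609e+01, -1.16176711e+01]), 'position': array([0.1561758 , 0.52877417, 0.2944201 ]), 'tool_rot': array([[ 0.28283388,  0.95916594,  0.0023843 ],
       [ 0.95915614, -0.28284207,  0.00445671],
       [ 0.0049491 ,  0.0010264 , -0.99998723]]), 'width': 0.05102603316267527}
```

>>> apply_moves(slide=[[0,0,-50],[0,0,-100],[0,0,-150],[0,0,-200],[0,0,-200]], dr=[[0,0,0],[0,0,0],[0,0,0],[0,0,0],[0,0,0]], fingers=[60,60,60,60,60])

```text
t: 1.15
position: [0.1562, 0.5288, 0.5008]
tool_rot: [[0.283, 0.959, 0.008], [0.959, -0.283, 0.014], [0.016, 0.003, -1.0]]
ft_force: [-0.3, 0.9, 0.5]
width: 0.0513
```

```bash
python3 - <<'E'
from h import *
s=observe();print({k:s[k] for k in('t','q','position','tool_rot','width')})
E
```

```text
{'t': 1.15, 'q': array([ 6.19559460e+01,  1.43636110e+01,  4.64244516e+01,  4.03654082e-04,
        1.18272585e+02, -1.16186557e+01]), 'position': array([0.15615646, 0.52881813, 0.50076119]), 'tool_rot': array([[ 0.28270158,  0.95917699,  0.0077022 ],
       [ 0.95907347, -0.28278728,  0.01447209],
       [ 0.01605938,  0.00329569, -0.99986561]]), 'width': 0.051275725582411794}
```

```bash
python3 - <<'E'
import numpy as np
Q=[([61.9482,14.8606,88.0135,77.2341],[.1553,.527,.1906]),([61.9526,12.0573,77.3640,90.2891],[.15618,.52877,.29442]),([61.956,14.3636,46.4245,118.2726],[.15616,.52882,.50076])]
A=[];b=[]
for q,p in Q:
    q=np.radians(q);r=p[0]*np.cos(q[0])+p[1]*np.sin(q[0]);l=-p[0]*np.sin(q[0])+p[1]*np.cos(q[0]);print(r,l,np.degrees(q[1:].sum()))
    a=q[1];c=a+q[2];e=c+q[3]
    # unknown L1,L2,H-Lt ; r0
    A.append([np.sin(a),np.sin(c),0,1]);b.append(r)
    A.append([np.cos(a),np.cos(c),1,0]);b.append(p[2])
print(np.linalg.lstsq(np.array(A),np.array(b),rcond=None))
A=np.array(A);print(np.linalg.lstsq(A[:,:3],np.array(b),rcond=None))
E
```

```text
0.538122384369459 0.1107763036056369 180.1082
0.5401067966812739 0.11079058389002658 179.71040000000002
0.5401480965265308 0.11079969232252179 179.0607
(array([ 0.53588515,  0.42452324, -0.23075428,  0.00905785]), array([0.00132694]), np.int32(4), array([2.62409544, 2.22939969, 0.3784526 , 0.02595697]))
(array([ 0.570143  ,  0.42541642, -0.26410328]), array([0.00132866]), np.int32(3), array([2.48020301, 1.68509711, 0.09508303]))
```

>>> apply_moves(slide=[[35,-10,40],[70,-20,80],[105,-31,120],[110,10,120],[120,50,120],[130,90,120],[135,130,120],[140,170,120],[145,210,120],[150,262,120],[120,280,120],[90,300,120],[60,320,120],[20,350,110],[20,350,110]], dr=[[0,-0.01,0],[0,-0.016,0],[0.003,-0.016,0],[0.003,-0.016,0],[0.003,-0.016,0],[0.003,-0.016,0],[0.003,-0.016,0],[0.003,-0.016,0],[0.003,-0.016,0],[0.003,-0.016,0],[0.003,-0.016,0],[0.003,-0.016,0],[0.003,-0.016,0],[0.003,-0.016,0],[0.003,-0.016,0]], fingers=[60,60,60,60,60,60,60,60,60,60,60,60,60,60,60])

```text
t: 2.65
position: [0.5011, 0.4454, 0.3923]
tool_rot: [[0.289, 0.957, 0.001], [0.957, -0.289, -0.002], [-0.002, 0.002, -1.0]]
ft_force: [0.2, 0.5, 2.1]
width: 0.051
```

```bash
python3 - <<'E'
from h import *
s=observe();print({k:s[k] for k in('t','q','position','tool_rot','width')})
save('wrist','w1');save('scene','s1');save('top','t1')
E
```

```text
{'t': 2.65, 'q': array([ 32.21038059,  26.7191603 ,  43.53425482,  -0.16319916,
       109.76187319, -41.04293673]), 'position': array([0.50108174, 0.44538085, 0.3922736 ]), 'tool_rot': array([[ 0.28906375,  0.9573091 ,  0.00120199],
       [ 0.95730784, -0.28906034, -0.00241097],
       [-0.0019606 ,  0.0018476 , -0.99999637]]), 'width': 0.051042970399665565}
```

View pics/w1.png

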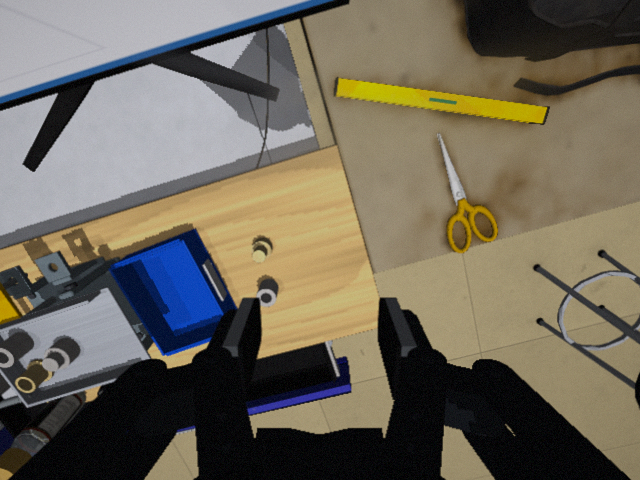

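View pics/s1.png

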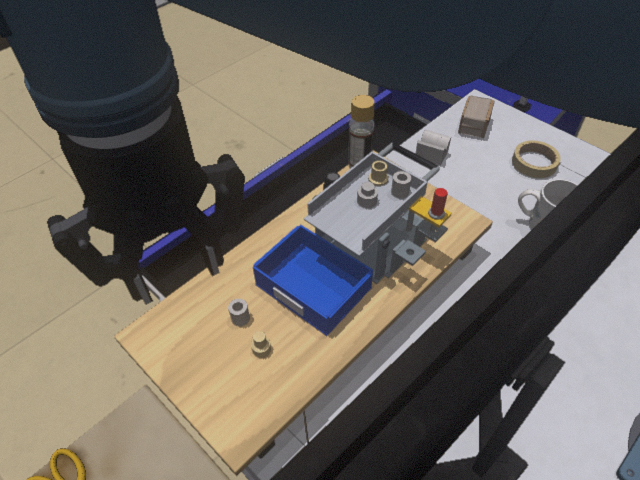

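View pics/t1.png

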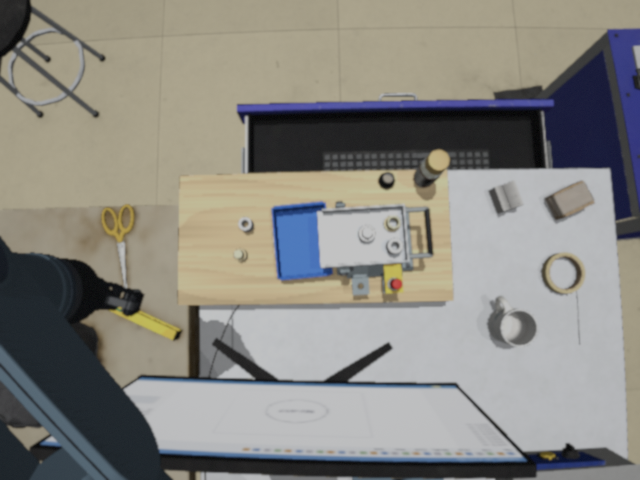

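>>> apply_moves(slide=[[-37,13,0],[-74,26,0],[-111,40,0],[-149,53,0],[-186,66,0],[-223,80,0],[-260,93,0],[-298,106,0],[-335,120,0],[-372,133,0],[-372,133,0]], dr=[[0,0,0],[0,0,-0.03],[0,0,-0.06],[0,0,-0.1],[0,0,-0.14],[0,0,-0.18],[0,0,-0.22],[0,0,-0.26],[0,0,-0.29],[0,0,-0.29],[0,0,-0.29]], fingers=[60,60,60,60,60,60,60,60,60,60,60])

```text
t: 3.9
position: [0.5209, 0.0532, 0.3898]
tool_rot: [[0.001, 1.0, -0.003], [1.0, -0.001, -0.002], [-0.002, -0.003, -1.0]]
ft_force: [-0.1, 0.3, 0.4]
width: 0.0512
```

```bash
python3 - <<'E'
from h import *
s=observe();print({k:s[k] for k in('t','q','position','tool_rot','width')})
save('wrist','w2')
E
```

```text
{'t': 3.9, 'q': array([ -6.28884869,   9.08912486,  68.27194381,  -0.12136485,
       102.82254948, -96.27547824]), 'position': array([0.52087599, 0.05324947, 0.38984119]), 'tool_rot': array([[ 6.97241797e-04,  9.99993935e-01, -3.41217100e-03],
       [ 9.99998305e-01, -7.03051916e-04, -1.70185992e-03],
       [-1.70424854e-03, -3.41097861e-03, -9.99992730e-01]]), 'width': 0.05119105007980849}
```

View pics/w2.png

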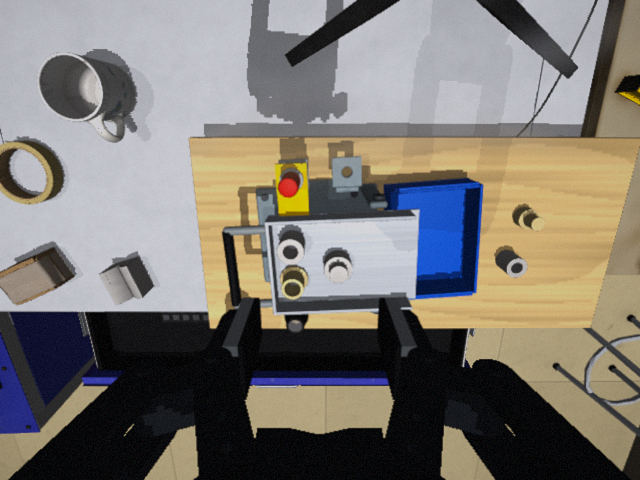

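Enlarge to read pixels.

```bash
python3 - <<'E'
from h import *
im=cv2.imread('pics/w2.png')[140:335,215:415]
cv2.imwrite('pics/w2c.png',cv2.resize(im,None,fx=3,fy=3,interpolation=cv2.INTER_CUBIC))
im=cv2.imread('pics/scene0.png')[120:300,300:460]
cv2.imwrite('pics/s0c2.png',cv2.resize(im,None,fx=3.3,fy=3.3,interpolation=cv2.INTER_CUBIC))
E
```

```text
(no output)
```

View pics/w2c.png

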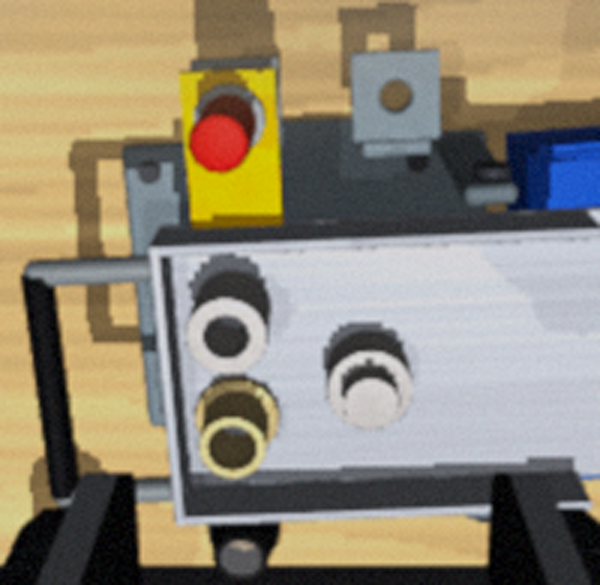

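View pics/s0c2.png

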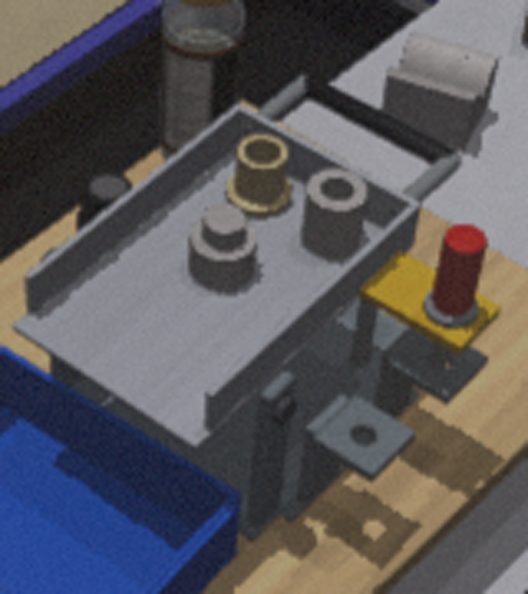

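```bash
python3 - <<'E'
from h import *
np.set_printoptions(precision=4,suppress=True)
P={}
for nm,z,w,s in [('knobtop',.231,(288.3,186.7),(440.9,192.1)),('park',.147,(347,171.7),(410.3,251.5)),('bar_near',.2,(226,230.7),(437,168.5)),('bar_far',.2,(235.7,306),(393.3,146.7)),('cornN',.205,(265.7,222.7),None),('cornF',.205,(275,313.3),None)]:
    a=pt('wrist','w2',*w,z=z);print(nm,a,'depth',pt('wrist','w2',*w));P[nm]=a
    if s: print('    scene',pt('scene','scene0',*s,z=z),pt('scene','scene0',*s))
print('riser',[pt('wrist','w2',u,v)[2] for u,v in((550,200),(450,310),(230,180))],pt('wrist','w2',460,250),'tray floor',pt('wrist','w2',380,290))
for a,b in(('bar_near','bar_far'),('cornN','cornF')):
    d=P[a]-P[b];print(np.degrees(np.arctan2(d[1],d[0])))
d=P['park']-P['knobtop'];print(d,np.hypot(*d[:2]),np.degrees(np.arctan2(d[1],d[0])))
E
```

```text
knobtop [0.5032 0.0244 0.231 ] depth [0.5032 0.0244 0.2308]
    scene [0.5002 0.0229 0.231 ] [0.5007 0.0221 0.2301]
park [0.5015 0.086  0.147 ] depth [0.5114 0.0909 0.0804]
    scene [0.4979 0.0833 0.147 ] [0.5223 0.0416 0.0884]
bar_near [ 0.5569 -0.0467  0.2   ] depth [ 0.5568 -0.0467  0.2001]
    scene [ 0.5519 -0.0453  0.2   ] [ 0.5524 -0.0464  0.1989]
bar_far [ 0.6484 -0.0431  0.2   ] depth [ 0.6488 -0.0433  0.1993]
    scene [ 0.6377 -0.0386  0.2   ] [ 0.6395 -0.0412  0.1974]
cornN [ 0.5464 -0.0027  0.205 ] depth [ 0.5468 -0.0029  0.2035]
cornF [0.655  0.0028 0.205 ] depth [0.6552 0.0028 0.2047]
riser [np.float64(0.08062275547368997), np.float64(0.07949104500984688), np.float64(0.08009008653157645)] [0.6229 0.2561 0.0836] tray floor [0.6385 0.1269 0.1787]
-177.72328728077034
-177.08686704155394
[-0.0017  0.0615 -0.084 ] 0.061559629510028024 91.54965400948822
```

>>> apply_moves(slide=[[-15,-10,30],[-29,-19,60],[-29,-19,90],[-29,-19,90]], dr=[[0,0,-0.02],[-0.001,0.002,-0.045],[-0.003,0.002,-0.045],[-0.003,0.002,-0.045]], fingers=[60,60,60,60])

```text
t: 4.35
position: [0.4988, 0.0285, 0.2957]
tool_rot: [[-0.047, 0.999, -0.009], [0.999, 0.047, 0.004], [0.005, -0.009, -1.0]]
ft_force: [-0.1, 0.8, 0.1]
width: 0.0513
```

```bash
python3 - <<'E'
from h import *
np.set_printoptions(precision=4,suppress=True)
s=observe();print({k:s[k] for k in('t','q','position','tool_rot','width')})
save('wrist','w3')
print(proj('wrist','w3',s['position']))
E
```

```text
{'t': 4.35, 'q': array([  -9.6676,    7.001 ,   83.3012,    0.1558,   90.2498, -102.3794]), 'position': array([0.4988, 0.0285, 0.2957]), 'tool_rot': array([[-0.0473,  0.9988, -0.009 ],
       [ 0.9989,  0.0473,  0.0043],
       [ 0.0047, -0.0088, -0.9999]]), 'width': 0.051292817768011305}
(np.float64(317.82171593460964), np.float64(273.1527472458531))
```

View pics/w3.png

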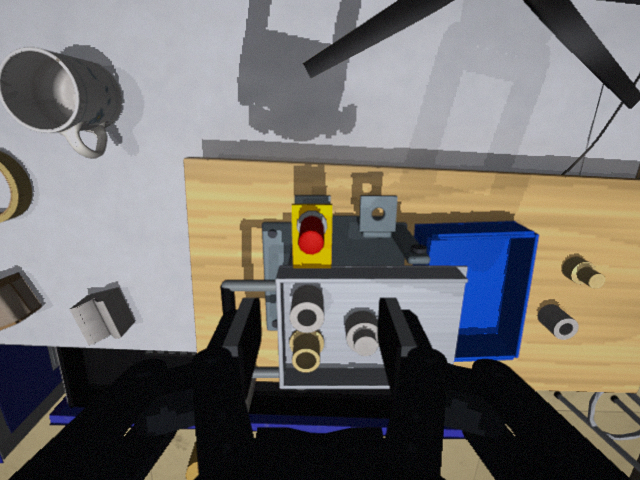

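```bash
cat >> h.py <<'E'
from scipy.spatial.transform import Rotation as Ro
def Rt(yaw,tilt=0):  # tool x at yaw deg, z down; 
    a=np.radians(yaw);x=np.array([np.cos(a),np.sin(a),0]);z=np.array([0,0,-1.]);R=np.c_[x,np.cross(z,x),z]
    return R
def rel(p,R):
    s=observe();R0=np.array(s['tool_rot']);u,_,v=np.linalg.svd(R0);R0=u@v
    print('t',round(s['t'],2),'pos',np.round(s['position'],4),'F',np.round(s['ft_force'],1),'w',round(s['width'],4))
    print('slide',np.round(1000*R0.T@(np.array(p)-s['position']),1),'dr',np.round(Ro.from_matrix(R0.T@R).as_rotvec(),4))
E
python3 - <<'E'
from h import *
im=cv2.imread('pics/w3.png')[180:400,200:480]
cv2.imwrite('pics/w3c.png',cv2.resize(im,None,fx=2.8,fy=2.7,interpolation=cv2.INTER_CUBIC))
E
```

```text
(no output)
```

View pics/w3c.png

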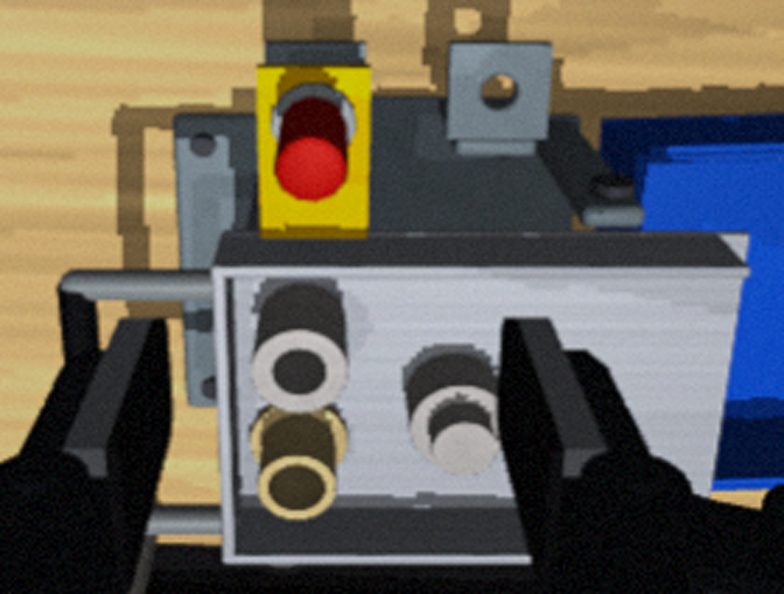

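```bash
python3 - <<'E'
from h import *
k=pt('wrist','w3',311.4,241.9,z=.231);h=pt('wrist','w3',378.2,213.7,z=.147);print(k,h,(h-k)[:2],np.hypot(*(h-k)[:2]))
# corners of walls top
a=pt('wrist','w3',200+215/2.8,180+268/2.7,z=.205);b=pt('wrist','w3',200+742/2.8,180+270/2.7,z=.205);d=b-a;print(a,b,np.hypot(*d[:2]),np.degrees(np.arctan2(d[1],d[0])))
print(pt('wrist','w3',200+265/2.8,180+66/2.7,z=.183),pt('wrist','w3',200+370/2.8,180+66/2.7,z=.183))
rel([k[0],k[1],.209-.019],Rt(92.7)); rel([k[0],k[1],.26],Rt(92.7))
E
```

```text
[0.50324565 0.02414442 0.231     ] [0.50135143 0.08578235 0.147     ] [-0.00189422  0.06163793] 0.061667027030833696
[ 0.54622875 -0.00311011  0.205     ] [0.53980387 0.15284184 0.205     ] 0.15608424084883285 92.35912865626152
[0.48756683 0.00877161 0.183     ] [0.48610308 0.03997323 0.183     ]
t 4.4 pos [0.5003 0.0283 0.2984] F [1.2 1.  0.5] w 0.0513
slide [ -4.7   3.3 108.4] dr [-0.0047 -0.0037  0.0005]
t 4.4 pos [0.5003 0.0283 0.2984] F [1.2 1.  0.5] w 0.0513
slide [-4.4  2.9 38.4] dr [-0.0047 -0.0037  0.0005]
```

>>> apply_moves(slide=[[-4,3,20],[-4.5,3,50],[-4.7,3.3,80],[-4.7,3.3,105],[-4.7,3.3,105]], dr=[[-0.005,-0.004,0],[-0.005,-0.004,0],[-0.005,-0.004,0],[-0.005,-0.004,0],[-0.005,-0.004,0]], fingers=[60,60,60,60,60])

```text
t: 4.9
position: [0.5025, 0.0256, 0.1919]
tool_rot: [[-0.049, 0.999, -0.004], [0.999, 0.049, 0.001], [0.001, -0.004, -1.0]]
ft_force: [-1.6, 0.9, 0.1]
width: 0.0513
```

```bash
python3 - <<'E'
from h import *
rel([.5032,.0241,.193],Rt(92.5)); print(observe()['tool_rot'])
save('wrist','w4')
im=cv2.imread('pics/w4.png')[160:420,180:480]
cv2.imwrite('pics/w4c.png',cv2.resize(im,None,fx=2.5,fy=2.3,interpolation=cv2.INTER_CUBIC))
E
```

```text
t 4.9 pos [0.5025 0.0256 0.1919] F [-1.6  0.9  0.1] w 0.0513
slide [-1.5  0.7 -1.1] dr [-0.0037 -0.001   0.0056]
[[-4.92115191e-02  9.98781237e-01 -3.77711183e-03]
 [ 9.98787825e-01  4.92151224e-02  8.66988517e-04]
 [ 1.05182288e-03 -3.72986749e-03 -9.99992491e-01]]
```

View pics/w4c.png

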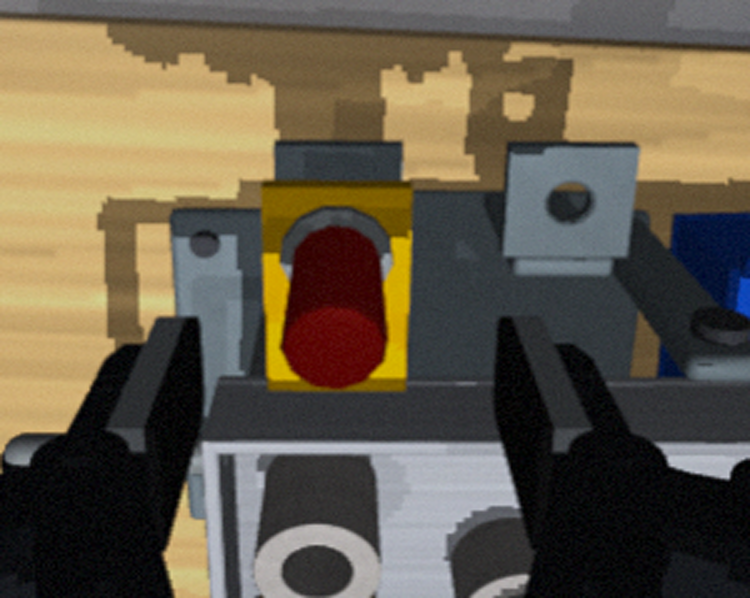

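```bash
python3 - <<'E'
from h import *
z=np.load('pics/w4.npz');p=z['p'];R=z['R']
for q in [(0,0,0),(25.6,-11,-5),(25.6,11,-5),(-25.6,-11,-5),(-25.6,11,-5),(25.6,0,-5)]:
    u,v=proj('wrist','w4',p+R@np.array(q)/1000);print(q,((u-180)*2.5,(v-160)*2.3))
print([((lambda u,v:((u-180)*2.5,(v-160)*2.3))(*proj('wrist','w4',[.5032,.0241,zz]))) for zz in(.231,.187,.183)])
d=z['d'];
for u,v in [(200,335),(245,335),(510,325),(490,330),(145,430),(560,430)]:
    print((u,v),(R.T@(pt('wrist','w4',180+u/2.5,160+v/2.3)-p)*1000).round(1))
E
```

```text
(0, 0, 0) (np.float64(344.55720753758317), np.float64(260.24482073947013))
(25.6, -11, -5) (np.float64(465.9723129552076), np.float64(225.51783476901576))
(25.6, 11, -5) (np.float64(461.61461823829796), np.float64(311.38866636834905))
(-25.6, -11, -5) (np.float64(222.92230234801977), np.float64(225.35090354392096))
(-25.6, 11, -5) (np.float64(227.3942463103478), np.float64(311.2198490261752))
(25.6, 0, -5) (np.float64(463.7569674085729), np.float64(269.25057417728425))
[(np.float64(335.3659148765283), np.float64(346.4229938778617)), (np.float64(337.76261083710125), np.float64(254.50581155925104)), (np.float64(337.9331234241381), np.float64(247.9698712358468))]
(200, 335) [-24.7  -4.8 -44.1]
(245, 335) [-35.8  78.8 103.3]
(510, 325) [ 27.2 -10.5 -50.6]
(490, 330) [ 51.3  76.8 103.6]
(145, 430) [-26.1 -10.  -80.6]
(560, 430) [ 28.9 -10.  -80.5]
```

```bash
python3 - <<'E'
from h import *
for f in('wrist0','w4'):
    z=np.load(f'pics/{f}.npz');p=z['p'];R=z['R'];pts=[]
    for v in range(290,480,3):
        for u in range(150,500,3):
            q=R.T@(pt('wrist',f,u,v)-p)*1000
            if np.isfinite(q).all() and q[2]<20 and q[2]>-160: pts.append((u,v,*q))
    P=np.array(pts);print(f,len(P))
    for lo in range(-160,20,10):
        m=(P[:,4]>=lo)&(P[:,4]<lo+10)
        if m.any(): print(lo,m.sum(),'x',P[m,2].min().round(),P[m,2].max().round(),'|x|min',abs(P[m,2]).min().round(1),'y',P[m,3].min().round(),P[m,3].max().round())
im=cv2.imread('pics/w4.png')
E
```

```text
Traceback (most recent call last):
  File "h.py", line 18, in pt
    T=campose(n,f);r=ray(n,u,v)
                     ~~~^^^^^^^
  File "h.py", line 12, in ray
    c=calibration(n);K=np.array(c['K']);k=float(c['k1'])
ValueError: time passes only in moves, steps and waits
```

```bash
python3 - <<'E'
import pickle
from plant import calibration
pickle.dump({n:calibration(n) for n in('scene','top','wrist')},open('cal.pkl','wb'))
E
sed -i 's/^from plant import.*/from plant import observe,get_image,sign_off\nimport pickle\n_C=pickle.load(open("cal.pkl","rb"))\ndef calibration(n): return _C[n]/' h.py
cat > fg.py <<'E'
from h import *
import sys
for f in sys.argv[1:]:
    z=np.load(f'pics/{f}.npz');p=z['p'];R=z['R'];pts=[]
    for v in range(230,478,3):
        for u in range(150,500,3):
            q=R.T@(pt('wrist',f,u,v)-p)*1000
            if np.isfinite(q).all() and q[2]<20 and q[2]>-160: pts.append((u,v,*q))
    P=np.array(pts);print(f,len(P))
    for lo in range(-160,20,10):
        m=(P[:,4]>=lo)&(P[:,4]<lo+10)
        if m.any(): print(lo,m.sum(),'x',P[m,2].min().round(),P[m,2].max().round(),'|x|min',abs(P[m,2]).min().round(1),'y',P[m,3].min().round(),P[m,3].max().round())
E
python3 fg.py wrist0 w2 w4
```

```text
wrist0 3231
-140 133 x -30.0 31.0 |x|min 12.4 y -19.0 -15.0
-130 1214 x -38.0 40.0 |x|min 0.1 y -17.0 -3.0
-120 719 x -42.0 48.0 |x|min 0.2 y -17.0 9.0
-110 209 x -46.0 52.0 |x|min 32.2 y -16.0 12.0
-100 182 x -50.0 53.0 |x|min 41.0 y -13.0 2.0
-90 252 x -55.0 57.0 |x|min 41.6 y -11.0 11.0
-80 254 x -56.0 57.0 |x|min 41.6 y -11.0 13.0
-70 199 x -56.0 57.0 |x|min 41.7 y -11.0 12.0
-60 69 x -48.0 49.0 |x|min 41.7 y -11.0 12.0
w2 3736
-140 110 x -23.0 24.0 |x|min 9.6 y -19.0 -16.0
-130 894 x -27.0 28.0 |x|min 0.1 y -17.0 -9.0
-120 715 x -30.0 50.0 |x|min 0.2 y -17.0 10.0
-110 322 x -49.0 54.0 |x|min 18.5 y -17.0 13.0
-100 904 x -50.0 55.0 |x|min 22.4 y -13.0 14.0
-90 274 x -52.0 54.0 |x|min 24.8 y -13.0 11.0
-80 183 x -38.0 39.0 |x|min 24.6 y -11.0 12.0
-70 167 x -38.0 39.0 |x|min 24.6 y -11.0 12.0
-60 125 x -38.0 40.0 |x|min 24.6 y -11.0 12.0
-50 42 x -31.0 33.0 |x|min 24.6 y -11.0 11.0
w4 6356
-140 108 x -23.0 24.0 |x|min 9.6 y -19.0 -16.0
-130 899 x -27.0 28.0 |x|min 0.1 y -18.0 -8.0
-120 714 x -30.0 50.0 |x|min 0.2 y -17.0 10.0
-110 333 x -50.0 54.0 |x|min 18.5 y -17.0 13.0
-100 892 x -50.0 55.0 |x|min 22.4 y -13.0 13.0
-90 273 x -52.0 55.0 |x|min 24.6 y -13.0 11.0
-80 184 x -38.0 39.0 |x|min 24.6 y -11.0 12.0
-70 169 x -38.0 40.0 |x|min 24.7 y -11.0 12.0
-60 121 x -38.0 40.0 |x|min 24.6 y -11.0 12.0
-50 43 x -31.0 33.0 |x|min 24.6 y -11.0 11.0
-40 172 x -11.0 7.0 |x|min 0.2 y -9.0 9.0
-30 180 x -20.0 38.0 |x|min 0.1 y -9.0 93.0
-20 387 x -32.0 101.0 |x|min 0.1 y -9.0 97.0
-10 507 x -81.0 118.0 |x|min 0.1 y -9.0 151.0
0 722 x -31.0 116.0 |x|min 0.1 y -15.0 151.0
10 652 x -32.0 116.0 |x|min 0.1 y -16.0 151.0
```

```bash
python3 - <<'E'
from h import *
save('scene','s4')
im=cv2.imread('pics/s4.png')[60:330,250:510]
cv2.imwrite('pics/s4c.png',cv2.resize(im,None,fx=2.2,fy=2.2,interpolation=cv2.INTER_CUBIC))
print(proj('scene','s1',[.5011,.4454,.3923]),[pt('scene','s1',u,v).round(3) for u,v in((213,268),(210,260),(143,295))])
print(proj('scene','s4',observe()['position']))
E
```

```text
(np.float64(188.0217981745236), np.float64(306.02795806362496)) [array([0.48 , 0.422, 0.446]), array([0.48 , 0.423, 0.457]), array([0.496, 0.479, 0.45 ])]
(np.float64(434.1559463950233), np.float64(207.96787623522206))
```

View pics/s4c.png

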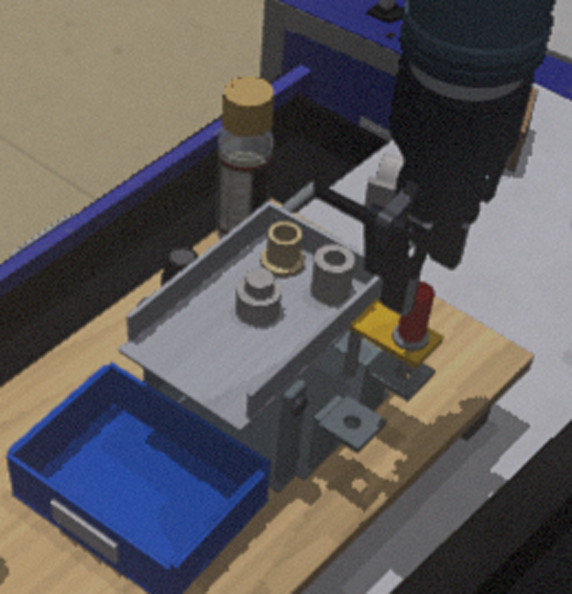

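```bash
python3 - <<'E'
from h import *
for f in ('w4','wrist0'):
    z=np.load(f'pics/{f}.npz');p=z['p'];R=z['R'];L=[]
    for v in range(280,340):
        for u in range(160,480):
            q=R.T@(pt('wrist',f,u,v)-p)*1000
            if np.isfinite(q).all() and 20<abs(q[0])<50 and -70<q[2]<-35 and abs(q[1])<14: L.append(q)
    L=np.array(L);L=L[L[:,2].argsort()];print(f,L[-8:].round(1))
E
```

```text
w4 [[-24.8   1.9 -43.2]
 [-24.8  -6.5 -43.2]
 [-24.8   1.4 -43.1]
 [ 26.5   0.9 -43.1]
 [ 26.6  -6.5 -43.1]
 [-24.8   1.  -43. ]
 [ 26.7   2.5 -42.9]
 [ 26.6   2.  -42.9]]
wrist0 [[ 43.5  -0.4 -53. ]
 [-42.    2.5 -53. ]
 [-42.   -2.6 -52.9]
 [-42.    2.2 -52.9]
 [ 43.4   2.1 -52.8]
 [ 43.4   1.8 -52.6]
 [ 43.5  -2.4 -52.4]
 [-42.1   2.  -52.4]]
```

>>> apply_moves(slide=[[-1.5,1,10],[-1.5,1,25],[-1.5,1,25]], dr=[[-0.003,-0.001,0.003],[-0.003,-0.001,0.004],[-0.003,-0.001,0.004]], fingers=[60,60,60])

```text
t: 5.3
position: [0.5056, 0.0236, 0.1698]
tool_rot: [[-0.045, 0.999, 0.005], [0.999, 0.045, -0.001], [-0.001, 0.005, -1.0]]
ft_force: [-1.2, 0.4, 0.4]
width: 0.051
```

```bash
python3 - <<'E'
from h import *
rel([.5032,.0241,.147],Rt(92.5))
save('wrist','w5')
im=cv2.imread('pics/w5.png')[160:420,180:480]
cv2.imwrite('pics/w5c.png',cv2.resize(im,None,fx=2.5,fy=2.3,interpolation=cv2.INTER_CUBIC))
save('scene','s5')
im=cv2.imread('pics/s5.png')[150:270,380:500]
cv2.imwrite('pics/s5c.png',cv2.resize(im,None,fx=4,fy=4,interpolation=cv2.INTER_CUBIC))
E
```

```text
t 5.3 pos [0.5056 0.0236 0.1698] F [-1.2  0.4  0.4] w 0.051
slide [ 0.6 -2.5 22.8] dr [0.0046 0.0013 0.0013]
```

View pics/w5c.png

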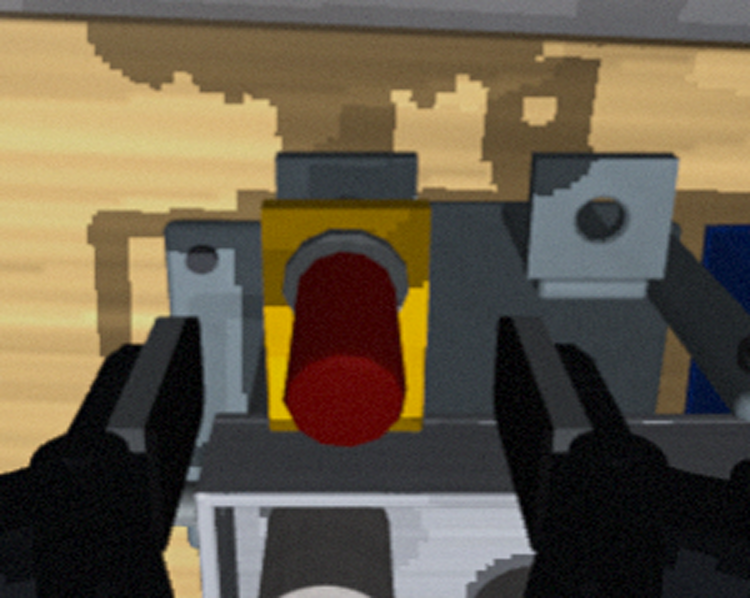

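View pics/s5c.png

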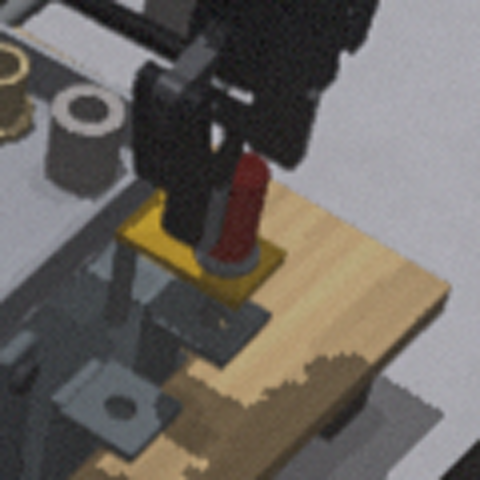

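>>> apply_moves(slide=[[0,-1,8],[0.5,-1.5,16],[0.5,-1.5,16],[0.5,-1.5,16]], dr=[[0.003,0.001,0],[0.003,0.001,0],[0.003,0.001,0],[0.003,0.001,0]], fingers=[60,60,60,60])

```text
t: 5.8
position: [0.5047, 0.0238, 0.1547]
tool_rot: [[-0.045, 0.999, 0.003], [0.999, 0.045, -0.0], [-0.0, 0.003, -1.0]]
ft_force: [-0.7, -0.2, 1.1]
width: 0.0512
```

```bash
python3 - <<'E'
from h import *
rel([.5032,.0241,.153],Rt(92.5))
save('wrist','w6')
im=cv2.imread('pics/w6.png')[160:420,180:480]
cv2.imwrite('pics/w6c.png',cv2.resize(im,None,fx=2.5,fy=2.3,interpolation=cv2.INTER_CUBIC))
E
```

```text
t 5.8 pos [0.5047 0.0238 0.1547] F [-0.7 -0.2  1.1] w 0.0512
slide [ 0.3 -1.5  1.7] dr [0.0028 0.0005 0.0013]
```

View pics/w6c.png

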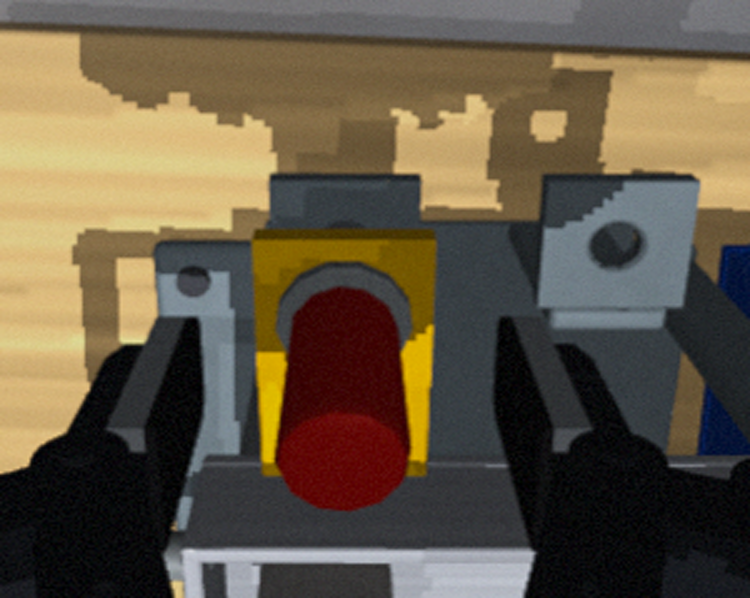

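>>> apply_moves(slide=[[0,-1,0],[0,-1,0],[0,-1,0],[0,-1,0],[0,-1,0],[0,-1,0]], dr=[[0.003,0,0],[0.003,0,0],[0.003,0,0],[0.003,0,0],[0.003,0,0],[0.003,0,0]], fingers=[30,10,0,0,0,0], force=40)

```text
t: 6.45
position: [0.5041, 0.0237, 0.1552]
tool_rot: [[-0.045, 0.999, 0.001], [0.999, 0.045, -0.001], [-0.001, 0.001, -1.0]]
ft_force: [0.2, 0.4, 3.0]
width: 0.0194
```

```bash
python3 - <<'E'
from h import *
rel([.5032,.0241,.153],Rt(92.5))
save('wrist','w7')
im=cv2.imread('pics/w7.png')[160:420,180:480]
cv2.imwrite('pics/w7c.png',cv2.resize(im,None,fx=2.5,fy=2.3,interpolation=cv2.INTER_CUBIC))
E
```

```text
t 6.45 pos [0.5041 0.0237 0.1552] F [0.2 0.4 3. ] w 0.0194
slide [ 0.4 -0.9  2.2] dr [0.0008 0.0007 0.0013]
```

View pics/w7c.png

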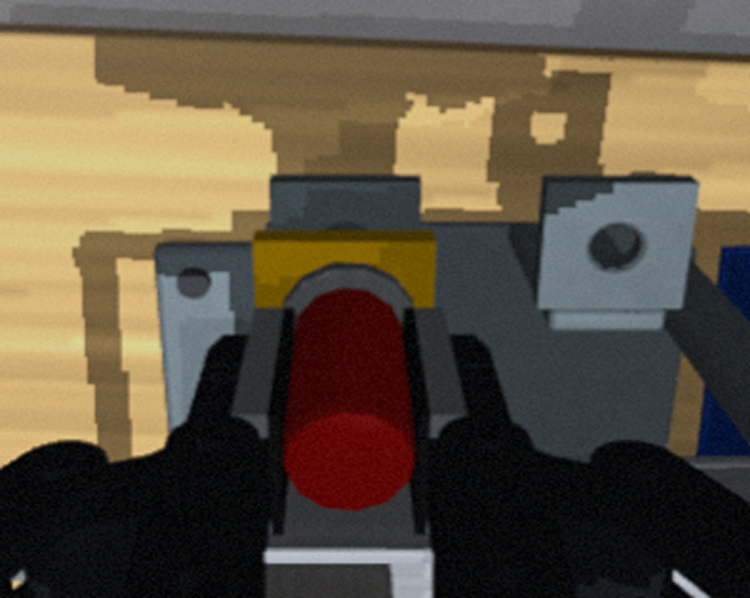

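>>> apply_moves(slide=[[0,0,-10],[0,0,-22],[0,0,-35],[0,0,-48],[0,0,-60],[0,0,-75],[0,0,-75]], dr=[[0,0,0],[0,0,0],[0,0,0],[0,0,0],[0,0,0],[0,0,0],[0,0,0]], fingers=[0,0,0,0,0,0,0])

```text
t: 7.2
position: [0.5055, 0.0235, 0.2329]
tool_rot: [[-0.045, 0.999, 0.006], [0.999, 0.045, -0.002], [-0.002, 0.006, -1.0]]
ft_force: [-0.4, -0.0, 0.3]
width: 0.0189
```

```bash
python3 - <<'E'
from h import *
rel([.5014,.0856,.23],Rt(92.5))
save('wrist','w8')
im=cv2.imread('pics/w8.png')[160:420,180:480]
cv2.imwrite('pics/w8c.png',cv2.resize(im,None,fx=2.5,fy=2.3,interpolation=cv2.INTER_CUBIC))
save('scene','s8')
im=cv2.imread('pics/s8.png')[130:290,360:500]
cv2.imwrite('pics/s8c.png',cv2.resize(im,None,fx=3.6,fy=3.6,interpolation=cv2.INTER_CUBIC))
E
```

```text
t 7.2 pos [0.5055 0.0235 0.2329] F [-0.4 -0.   0.3] w 0.0189
slide [62.2 -1.3  2.8] dr [0.0055 0.0018 0.0014]
```

View pics/w8c.png

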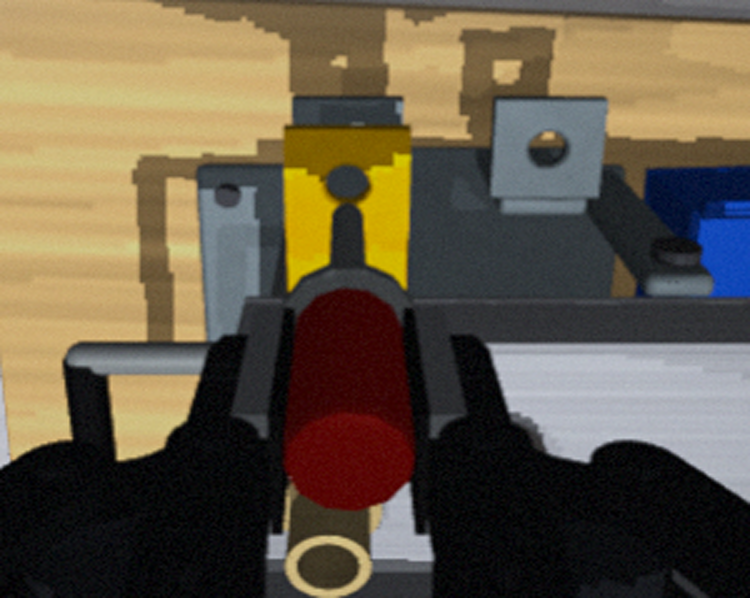

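View pics/s8c.png

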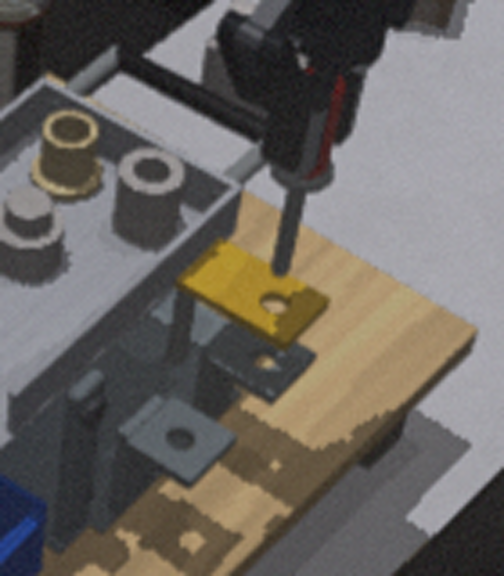

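```bash
python3 - <<'E'
from h import *
np.set_printoptions(precision=4,suppress=True)
c=lambda u,v:(180+u/2.5,160+v/2.3)
f='w8';z=np.load('pics/w8.npz');p=z['p'];R=z['R']
y=pt('wrist',f,*c(348,184),z=.183);h=pt('wrist',f,*c(548,149),z=.147);print(y,h,np.hypot(*(h-y)[:2]),np.degrees(np.arctan2(*(h-y)[1::-1])))
zt=p[2]+.076
k=pt('wrist',f,*c(350,453),z=zt);print('knobtop',k,pt('wrist',f,*c(350,453)),'tool',R.T@(k-p)*1000)
# tip: z = knobtop-.108
ax=R[:,2]
t=k+ax*.108;print('tip pred',t,[(a-b)*s for a,b,s in zip(proj('wrist',f,t),(180,160),(2.5,2.3))],'tool',R.T@(t-p)*1000)
tt=pt('wrist',f,*c(347,208),z=t[2]+.004);print('tip seen',tt,'tool',R.T@(tt-p)*1000)
E
```

```text
[0.504  0.0241 0.183 ] [0.5015 0.0857 0.147 ] 0.061658690361623296 92.30608332003517
knobtop [0.5024 0.0246 0.3089] [0.5027 0.0246 0.3085] tool [  1.0471  -2.6199 -76.0175]
tip pred [0.503  0.0244 0.2009] [np.float64(349.1805215257233), np.float64(202.82899557472962)] tool [ 1.0471 -2.6199 31.9825]
tip seen [0.503  0.0239 0.2049] tool [ 0.5022 -2.6353 27.9833]
```

>>> apply_moves(slide=[[20,0.4,0],[41,0.9,0],[61.6,1.3,0],[61.6,1.3,20],[61.6,1.3,40],[61.6,1.3,40],[61.6,1.3,40]], dr=[[0.003,0.002,0],[0.005,0.002,0],[0.005,0.002,0],[0.005,0.002,0],[0.005,0.002,0],[0.005,0.002,0],[0.005,0.002,0]], fingers=[0,0,0,0,0,0,0])

```text
t: 8.0
position: [0.5023, 0.0853, 0.19]
tool_rot: [[-0.045, 0.999, -0.005], [0.999, 0.045, 0.001], [0.001, -0.005, -1.0]]
ft_force: [0.4, 0.3, -0.7]
width: 0.0192
```

```bash
python3 - <<'E'
from h import *
np.set_printoptions(precision=4,suppress=True)
rel([.5014,.0856,.119],Rt(92.4))
save('wrist','w9')
f='w9';z=np.load('pics/w9.npz');p=z['p'];R=z['R']
t=p+R@np.array([.0007,-.0026,.032]);print('tip',t)
t[:2]+=0
im=cv2.imread('pics/w9.png')
for q in [proj('wrist',f,[.5015,.0857,.147]),proj('wrist',f,t)]: print([(a-b)*s for a,b,s in zip(q,(180,160),(2.5,2.3))])
cv2.imwrite('pics/w9c.png',cv2.resize(im[160:420,180:480],None,fx=2.5,fy=2.3,interpolation=cv2.INTER_CUBIC))
E
```

```text
t 8.0 pos [0.5023 0.0853 0.19  ] F [ 0.4  0.3 -0.7] w 0.0192
slide [ 0.2 -0.5 71. ] dr [-0.0052 -0.0012  0.003 ]
tip [0.4995 0.0859 0.158 ]
[np.float64(346.5201195323551), np.float64(196.01243798490262)]
[np.float64(347.80369859031623), np.float64(202.87345863959624)]
```

View pics/w9c.png

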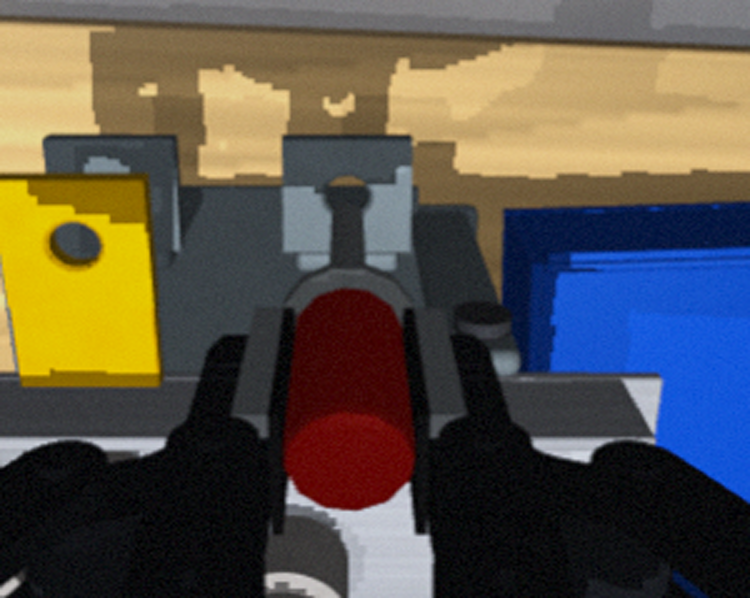

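```bash
python3 - <<'E'
from h import *
np.set_printoptions(precision=4,suppress=True)
f='w9';z=np.load('pics/w9.npz');p=z['p'];R=z['R']
c=lambda u,v:(180+u/2.5,160+v/2.3)
h=pt('wrist',f,*c(347,193),z=.147);print('hole',h,'tool',R.T@(h-p)*1000)
E
```

```text
hole [0.5006 0.0858 0.147 ] tool [ 0.4845 -1.4816 43.0161]
```

>>> apply_moves(slide=[[0,0.8,0],[0,0.8,8],[0,0.8,16],[0,0.8,24],[0,0.8,32],[0,0.8,40],[0,0.8,40]], dr=[[-0.004,0,0],[-0.004,0,0],[-0.004,0,0],[-0.004,0,0],[-0.004,0,0],[-0.004,0,0],[-0.004,0,0]], fingers=[0,0,0,0,0,0,0])

```text
t: 8.75
position: [0.5027, 0.0853, 0.1492]
tool_rot: [[-0.045, 0.999, -0.002], [0.999, 0.045, 0.001], [0.001, -0.002, -1.0]]
ft_force: [0.0, 0.2, -1.1]
width: 0.019
```

```bash
python3 - <<'E'
from h import *
rel([.5014,.0856,.119],Rt(92.4))
save('wrist','w10')
im=cv2.imread('pics/w10.png')
cv2.imwrite('pics/w10c.png',cv2.resize(im[160:420,180:480],None,fx=2.5,fy=2.3,interpolation=cv2.INTER_CUBIC))
save('scene','s10')
im=cv2.imread('pics/s10.png')[130:290,340:480]
cv2.imwrite('pics/s10c.png',cv2.resize(im,None,fx=3.6,fy=3.6,interpolation=cv2.INTER_CUBIC))
E
```

```text
t 8.75 pos [0.5027 0.0853 0.1492] F [ 0.   0.2 -1.1] w 0.019
slide [ 0.3 -1.2 30.2] dr [-0.0021 -0.0014  0.0028]
```

View pics/w10c.png

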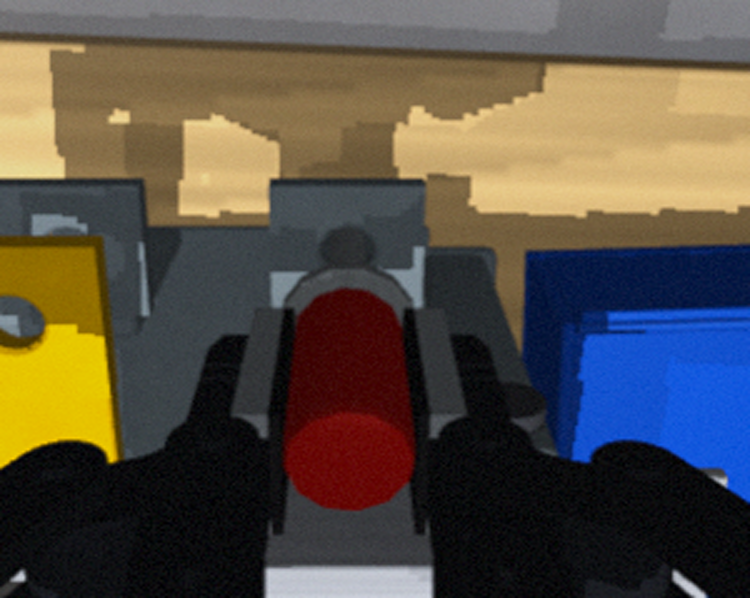

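View pics/s10c.png

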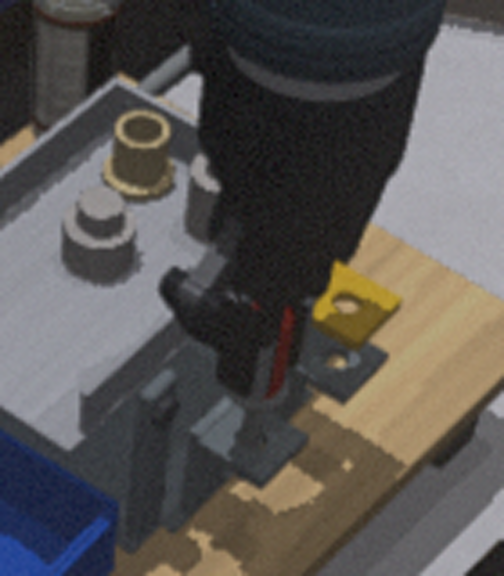

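>>> apply_moves(slide=[[0,0,8],[0,0,16],[0,0,24],[0,0,29],[0,0,30],[0,0,30]], dr=[[0,0,0],[0,0,0],[0,0,0],[0,0,0],[0,0,0],[0,0,0]], fingers=[0,0,0,0,0,0])

```text
t: 9.45
position: [0.5035, 0.0853, 0.1202]
tool_rot: [[-0.045, 0.999, -0.001], [0.999, 0.045, 0.001], [0.001, -0.0, -1.0]]
ft_force: [-0.9, -0.1, -0.6]
width: 0.0187
```

```bash
python3 - <<'E'
from h import *
rel([.5014,.0856,.119],Rt(92.4))
save('wrist','w11')
im=cv2.imread('pics/w11.png')
cv2.imwrite('pics/w11c.png',cv2.resize(im[160:420,180:480],None,fx=2.5,fy=2.3,interpolation=cv2.INTER_CUBIC))
E
```

```text
t 9.45 pos [0.5035 0.0853 0.1202] F [-0.9 -0.1 -0.6] w 0.0187
slide [ 0.4 -2.   1.2] dr [-0.0005 -0.0012  0.0028]
```

View pics/w11c.png

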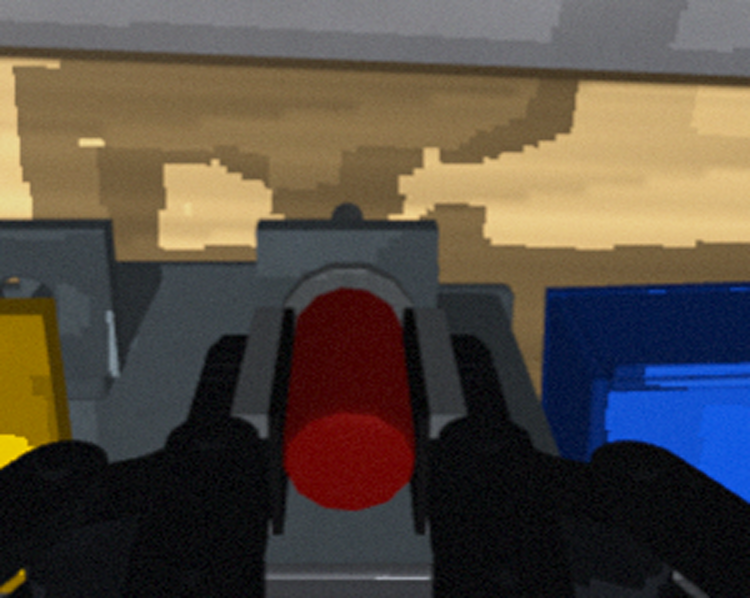

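>>> apply_moves(slide=[[0,0,0],[0,0,0],[0,0,0],[0,0,0],[0,0,-15],[0,0,-35],[0,0,-70],[0,0,-110],[0,0,-110]], dr=[[0,0,0],[0,0,0],[0,0,0],[0,0,0],[0,0,0],[0,0,0],[0,0,0],[0,0,0],[0,0,0]], fingers=[40,40,40,40,40,40,40,40,40])

```text
t: 10.4
position: [0.507, 0.0851, 0.2364]
tool_rot: [[-0.045, 0.999, 0.011], [0.999, 0.045, 0.001], [0.0, 0.011, -1.0]]
ft_force: [1.2, 0.9, 0.6]
width: 0.034
```

```bash
python3 - <<'E'
from h import *
rel([.60,-.045,.25],Rt(92.4))
save('wrist','w12')
im=cv2.imread('pics/w12.png')
cv2.imwrite('pics/w12c.png',cv2.resize(im[160:420,180:480],None,fx=2.5,fy=2.3,interpolation=cv2.INTER_CUBIC))
E
```

```text
t 10.4 pos [0.507  0.0851 0.2364] F [1.2 0.9 0.6] w 0.034
slide [-134.1   87.2  -12.7] dr [ 0.0107 -0.0001  0.003 ]
```

View pics/w12c.png

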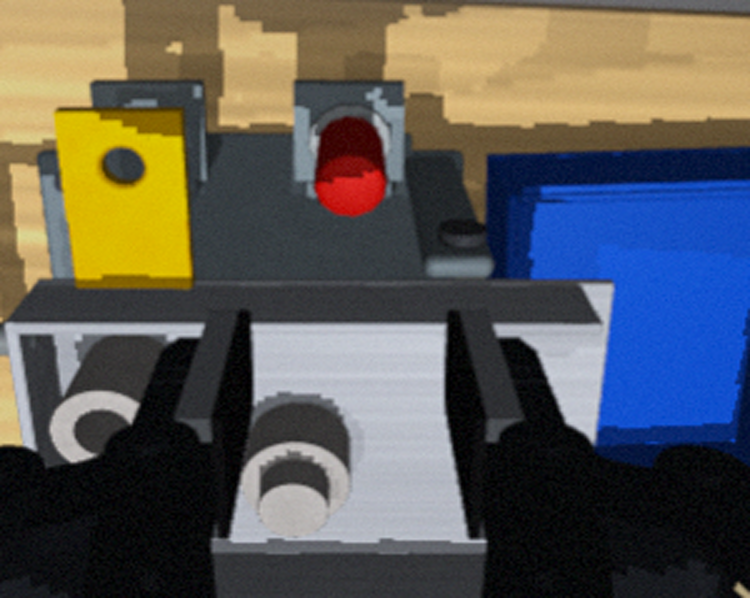

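```bash
python3 fg.py w12 w11 | awk '$1<=-30'; python3 - <<'E'
from h import *
for u,v in ((228,335),(232,448),(370,402)):
    print(pt('wrist','w2',215+u/3,140+v/3,z=.211))
E
```

```text
-140 105 x -21.0 22.0 |x|min 8.4 y -19.0 -16.0
-130 836 x -26.0 27.0 |x|min 0.1 y -18.0 -8.0
-120 734 x -44.0 47.0 |x|min 0.2 y -17.0 10.0
-110 585 x -49.0 51.0 |x|min 13.0 y -17.0 13.0
-100 1079 x -51.0 52.0 |x|min 15.7 y -13.0 13.0
-90 286 x -47.0 49.0 |x|min 17.7 y -13.0 6.0
-80 194 x -30.0 31.0 |x|min 16.1 y -11.0 11.0
-70 154 x -30.0 31.0 |x|min 16.1 y -11.0 11.0
-60 114 x -30.0 31.0 |x|min 16.1 y -11.0 12.0
-50 50 x -28.0 30.0 |x|min 16.1 y -11.0 2.0
-140 110 x -19.0 20.0 |x|min 7.3 y -19.0 -17.0
-130 807 x -26.0 27.0 |x|min 0.1 y -17.0 -8.0
-120 944 x -42.0 46.0 |x|min 0.2 y -17.0 11.0
-110 723 x -46.0 50.0 |x|min 8.7 y -17.0 13.0
-100 1080 x -46.0 48.0 |x|min 9.8 y -13.0 13.0
-90 390 x -47.0 49.0 |x|min 10.3 y -13.0 41.0
-80 481 x -56.0 43.0 |x|min 0.3 y -12.0 63.0
-70 752 x -68.0 61.0 |x|min 0.3 y -20.0 65.0
-60 269 x -67.0 65.0 |x|min 0.3 y -19.0 78.0
-50 106 x -21.0 23.0 |x|min 0.2 y -11.0 -4.0
-40 101 x -11.0 40.0 |x|min 0.2 y -13.0 26.0
-30 621 x -79.0 40.0 |x|min 0.2 y -20.0 27.0
[0.5767942  0.02363419 0.211     ]
[0.62133675 0.02398706 0.211     ]
[0.60276053 0.0744908  0.211     ]
```

>>> apply_moves(slide=[[-33,22,-5],[-67,44,-10],[-100,66,-10],[-134,88,0],[-134,88,30],[-134,88,40],[-134,88,40]], dr=[[0.005,0,0],[0.01,0,0],[0.01,0,0.002],[0.01,0,0.002],[0.01,0,0.002],[0.01,0,0.002],[0.01,0,0.002]], fingers=[40,40,40,40,40,40,40])

```text
t: 11.15
position: [0.5976, -0.044, 0.191]
tool_rot: [[-0.043, 0.999, -0.01], [0.999, 0.043, 0.002], [0.003, -0.01, -1.0]]
ft_force: [0.2, 0.4, 0.3]
width: 0.0338
```

```bash
python3 - <<'E'
from h import *
rel([.604,-.045,.145],Rt(92.4))
save('wrist','w13')
im=cv2.imread('pics/w13.png')
cv2.imwrite('pics/w13c.png',cv2.resize(im[160:420,150:450],None,fx=2.5,fy=2.3,interpolation=cv2.INTER_CUBIC))
save('scene','s13')
im=cv2.imread('pics/s13.png')[60:310,260:520]
cv2.imwrite('pics/s13c.png',cv2.resize(im,None,fx=2.3,fy=2.3,interpolation=cv2.INTER_CUBIC))
E
```

```text
t 11.15 pos [ 0.5976 -0.044   0.191 ] F [0.2 0.4 0.3] w 0.0338
slide [-1.4  6.8 46. ] dr [-0.0097 -0.0027  0.0009]
```

View pics/w13c.png

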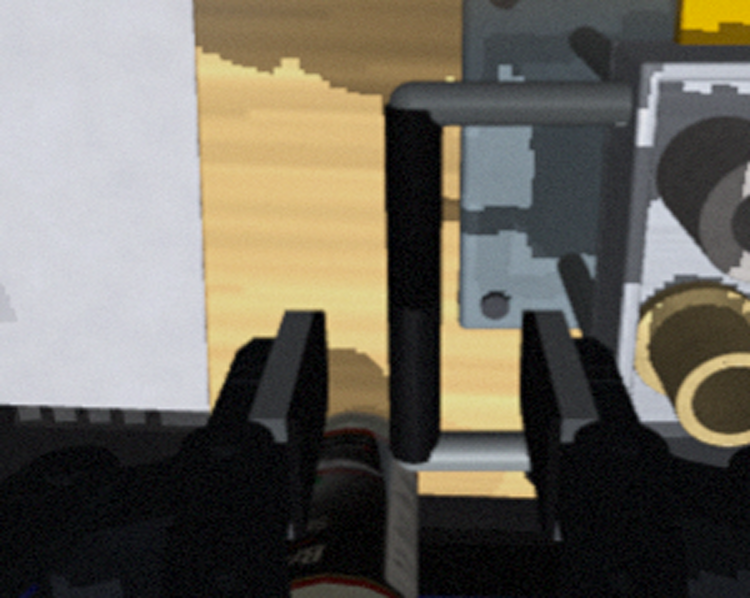

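View pics/s13c.png

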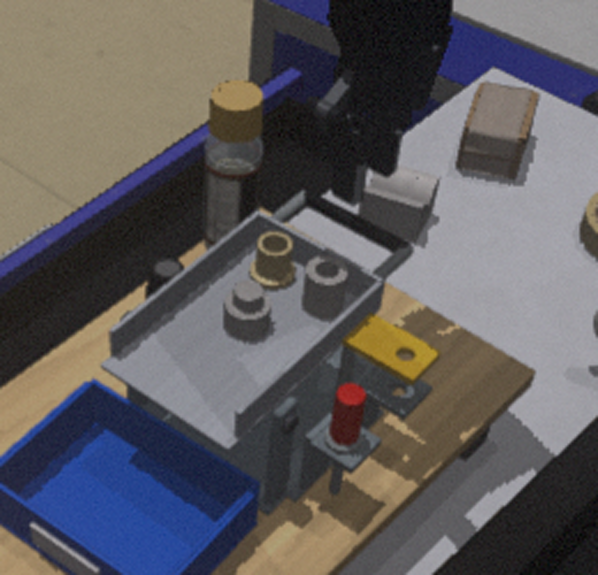

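```bash
python3 - <<'E'
from h import *
np.set_printoptions(precision=4,suppress=True)
z=np.load('pics/w13.npz');p=z['p'];R=z['R']
c=lambda u,v:(150+u/2.5,160+v/2.3)
for q in((402,95),(413,455),(413,270)):
    a=pt('wrist','w13',*c(*q),z=.2);print(a,pt('wrist','w13',*c(*q)),R.T@(a-p)*1000)
E
```

```text
[ 0.5555 -0.0492  0.2   ] [ 0.5558 -0.0492  0.1985] [ -3.3813 -42.3607  -8.5656]
[ 0.6461 -0.0434  0.2   ] [ 0.6453 -0.0435  0.201 ] [-1.4831 48.4322 -9.4381]
[ 0.5961 -0.0454  0.2   ] [ 0.5956 -0.0455  0.2011] [-1.3417 -1.6502 -8.9536]
```

>>> apply_moves(slide=[[-2,3,12],[-2,3,24],[-2,3,36],[-2,3,46],[-2,3,46],[-2,3,46],[-2,3,46],[-2,3,46],[-2,3,46]], dr=[[-0.005,-0.002,0],[-0.009,-0.002,0],[-0.009,-0.002,0],[-0.009,-0.002,0],[-0.009,-0.002,0],[-0.009,-0.002,0],[-0.009,-0.002,0],[-0.009,-0.002,0],[-0.009,-0.002,0]], fingers=[40,40,40,40,25,10,0,0,0], force=30)

```text
t: 12.15
position: [0.6022, -0.0459, 0.1484]
tool_rot: [[-0.044, 0.999, 0.005], [0.999, 0.044, -0.001], [-0.001, 0.005, -1.0]]
ft_force: [-1.7, -1.2, -2.8]
width: 0.0104
```

```bash
python3 - <<'E'
from h import *
rel([.601,-.046,.145],Rt(92.4))
save('wrist','w14')
im=cv2.imread('pics/w14.png')
cv2.imwrite('pics/w14c.png',cv2.resize(im[160:420,150:450],None,fx=2.5,fy=2.3,interpolation=cv2.INTER_CUBIC))
E
```

```text
t 12.15 pos [ 0.6022 -0.0459  0.1484] F [-1.7 -1.2 -2.8] w 0.0104
slide [-0.  -1.2  3.4] dr [0.0048 0.0013 0.0018]
```

View pics/w14c.png

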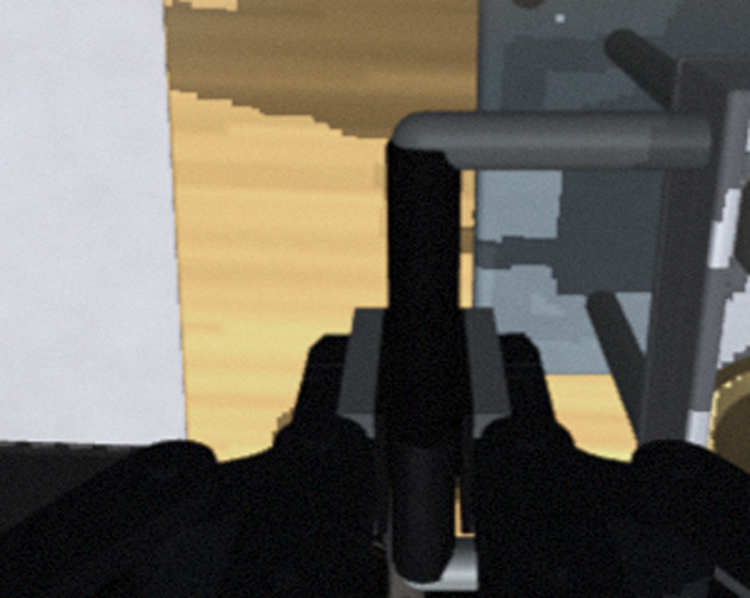

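>>> apply_moves(slide=[[1,0,-8],[3,0,-17],[5,0,-25],[7,0,-33],[10,0,-41],[13,0,-49],[17,0,-56],[21,0,-64],[21,0,-64]], dr=[[0,0,0],[0,0,0],[0,0,0],[0,0,0],[0,0,0],[0,0,0],[0,0,0],[0,0,0],[0,0,0]], fingers=[0,0,0,0,0,0,0,0,0], force=60)

```text
t: 13.1
position: [0.6013, -0.0249, 0.2143]
tool_rot: [[-0.044, 0.999, 0.007], [0.999, 0.044, -0.002], [-0.002, 0.007, -1.0]]
ft_force: [-0.6, -4.9, -1.4]
width: 0.0092
```

```bash
python3 - <<'E'
from h import *
rel([.601,-.046,.145],Rt(92.4))
save('wrist','w15')
im=cv2.imread('pics/w15.png')
cv2.imwrite('pics/w15c.png',cv2.resize(im[160:420,150:450],None,fx=2.5,fy=2.3,interpolation=cv2.INTER_CUBIC))
save('scene','s15')
im=cv2.imread('pics/s15.png')[60:360,200:500]
cv2.imwrite('pics/s15c.png',cv2.resize(im,None,fx=2,fy=2,interpolation=cv2.INTER_CUBIC))
E
```

```text
t 13.1 pos [ 0.6013 -0.0249  0.2143] F [-0.6 -4.9 -1.4] w 0.0092
slide [-20.9  -1.7  69.3] dr [0.0068 0.0025 0.0021]
```

View pics/s15c.png

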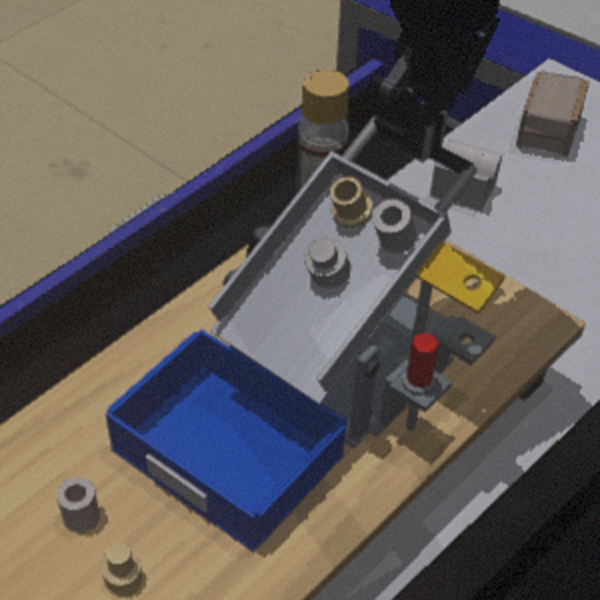

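>>> apply_moves(slide=[[4.5,0,-7],[9,0,-14],[14,0,-21],[20,0,-27.5],[25,0,-34],[31,0,-39.6],[37.5,0,-45.3],[44,0,-50.6],[51,0,-55.5],[58,0,-60],[64,0,-63.5],[69,0,-66],[69,0,-66],[69,0,-66]], dr=[[0,0,0],[0,0,0],[0,0,0],[0,0,0],[0,0,0],[0,0,0],[0,0,0],[0,0,0],[0,0,0],[0,0,0],[0,0,0],[0,0,0],[0,0,0],[0,0,0]], fingers=[0,0,0,0,0,0,0,0,0,0,0,0,0,0])

```text
t: 14.6
position: [0.5987, 0.0418, 0.2821]
tool_rot: [[-0.043, 0.999, 0.011], [0.999, 0.043, -0.006], [-0.007, 0.011, -1.0]]
ft_force: [-1.8, -9.0, 8.1]
width: 0.0092
```

```bash
python3 - <<'E'
from h import *
rel([.601,-.046,.145],Rt(92.4))
save('scene','s16')
im=cv2.imread('pics/s16.png')[60:360,200:500]
cv2.imwrite('pics/s16c.png',cv2.resize(im,None,fx=2,fy=2,interpolation=cv2.INTER_CUBIC))
E
```

```text
t 14.6 pos [0.5987 0.0418 0.2821] F [-1.8 -9.   8.1] w 0.0092
slide [-86.9  -3.  137.7] dr [0.0109 0.0068 0.0008]
```

View pics/s16c.png

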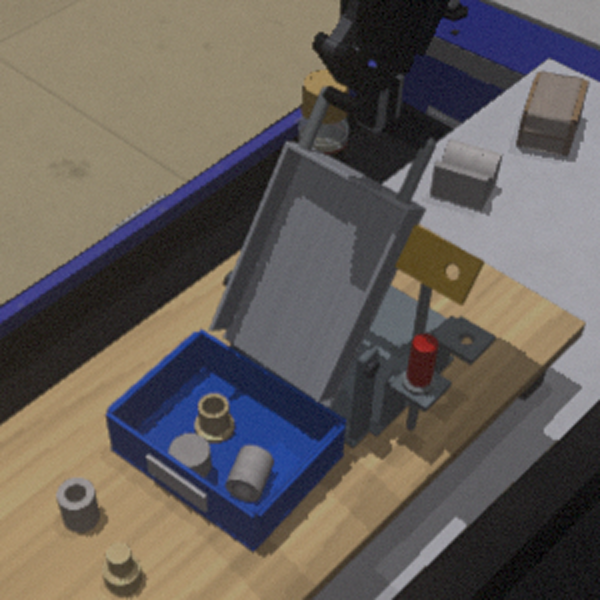

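>>> apply_moves(slide=[[-5,0,3],[-11,0,6],[-18,0,11],[-25,0,16],[-31,0,21],[-38,0,27],[-44,0,33],[-49,0,39],[-55,0,45.5],[-60,0,52],[-65,0,59],[-69,0,66],[-73,0,74],[-77,0,81.5],[-80,0,89],[-83,0,97],[-85,0,105],[-87,0,114],[-89,0,123],[-90,0,131]], dr=[[0.002,0,0],[0.004,0.002,0],[0.006,0.003,0],[0.008,0.005,0],[0.01,0.006,0],[0.01,0.006,0],[0.01,0.006,0],[0.01,0.006,0],[0.01,0.006,0],[0.01,0.006,0],[0.01,0.006,0],[0.01,0.006,0],[0.01,0.006,0],[0.01,0.006,0],[0.01,0.006,0],[0.01,0.006,0],[0.01,0.006,0],[0.01,0.006,0],[0.01,0.006,0],[0.01,0.006,0]], fingers=[0,0,0,0,0,0,0,0,0,0,0,0,0,0,0,0,0,0,0,0])

```text
t: 16.65
position: [0.6047, -0.0477, 0.1596]
tool_rot: [[-0.043, 0.999, 0.006], [0.999, 0.043, 0.0], [-0.0, 0.006, -1.0]]
ft_force: [-29.3, 12.3, 82.8]
width: -0.0003
```

```bash
python3 - <<'E'
from h import *
rel([.601,-.046,.145],Rt(92.4))
save('scene','s17')
im=cv2.imread('pics/s17.png')[60:360,200:500]
cv2.imwrite('pics/s17c.png',cv2.resize(im,None,fx=2,fy=2,interpolation=cv2.INTER_CUBIC))
E
```

```text
t 16.65 pos [ 0.6047 -0.0477  0.1596] F [-29.3  12.3  82.8] w -0.0003
slide [ 1.9 -3.7 14.6] dr [0.0064 0.0003 0.0013]
```

View pics/s17c.png

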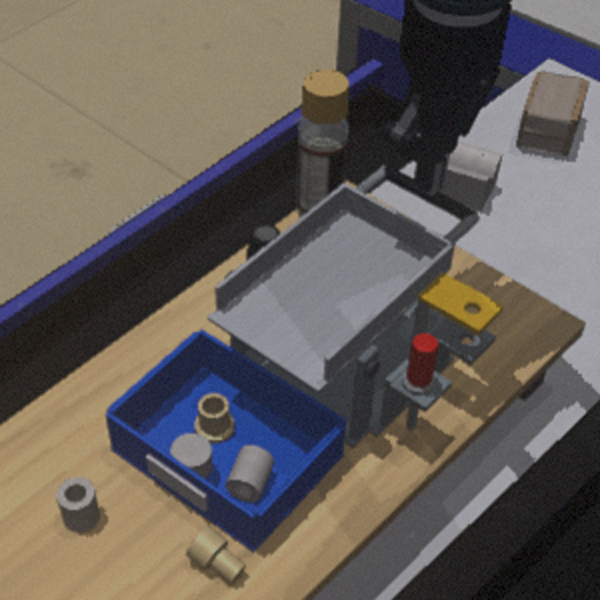

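>>> apply_moves(slide=[[0,0,-15],[0,0,-50],[0,0,-90],[0,0,-110],[0,0,-110]], dr=[[0,0,0],[0,0,0],[0.005,0,0],[0.006,0,0],[0.006,0,0]], fingers=[0,0,0,0,40])

```text
t: 17.2
position: [0.6058, -0.0481, 0.274]
tool_rot: [[-0.044, 0.999, 0.009], [0.999, 0.044, -0.003], [-0.003, 0.008, -1.0]]
ft_force: [0.7, -0.7, 0.3]
width: 0.0133
```

```bash
python3 - <<'E'
from h import *
rel([.601,-.046,.145],Rt(92.4))
save('scene','s18');save('wrist','w18')
im=cv2.imread('pics/s18.png')[60:360,200:500]
cv2.imwrite('pics/s18c.png',cv2.resize(im,None,fx=2,fy=2,interpolation=cv2.INTER_CUBIC))
E
```

```text
t 17.2 pos [ 0.6058 -0.0481  0.274 ] F [ 0.7 -0.7  0.3] w 0.0133
slide [  2.7  -5.8 128.9] dr [0.0084 0.003  0.0018]
```

View pics/s18c.png

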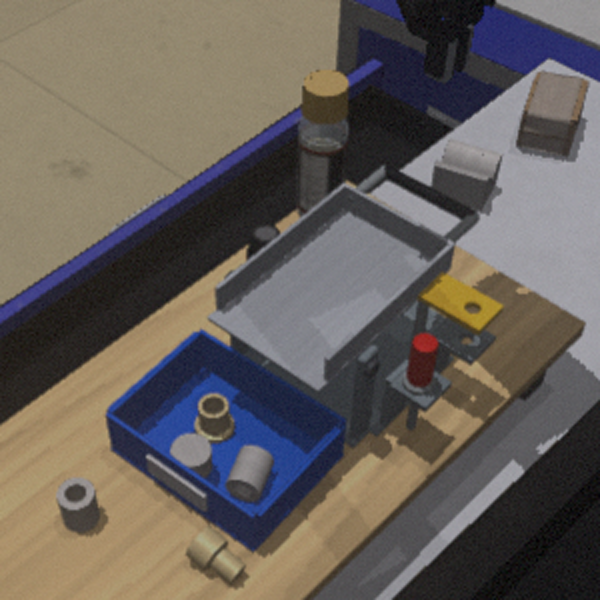

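View pics/w18.png

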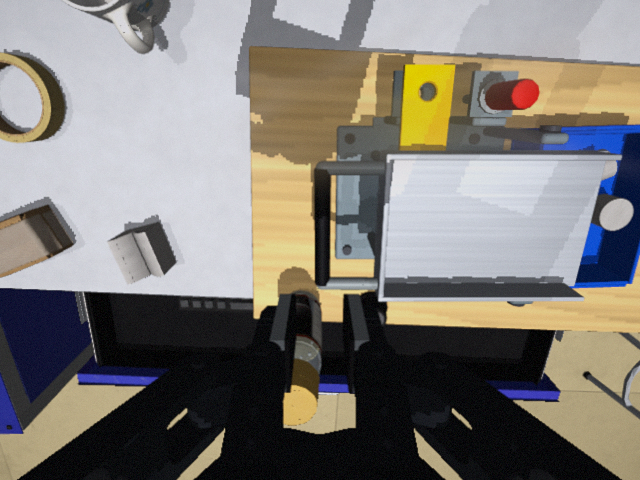

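```bash
python3 - <<'E'
from h import *
print(pt('scene','s18',307.5,338),pt('scene','s18',238,307))
rel([.54,.30,.28],Rt(92.4))
E
```

```text
[0.525281   0.28260772 0.10018637] [0.64147215 0.31805373 0.09882459]
t 17.3 pos [ 0.6038 -0.0476  0.2696] F [-0.3  0.4  0.1] w 0.0283
slide [350.1 -48.5 -10.7] dr [0.0011 0.0008 0.0017]
```

>>> apply_moves(slide=[[35,-5,-5],[75,-10,-10],[115,-15,-10],[155,-20,-10],[195,-27,-10],[235,-33,-10],[275,-38,-10],[315,-43,-10],[350,-48,-10],[350,-48,-10]], dr=[[0,0,0],[0,0,0],[0,0,0],[0,0,0],[0,0,0],[0,0,0],[0,0,0],[0,0,0],[0,0,0],[0,0,0]], fingers=[60,60,60,60,60,60,60,60,60,60], force=40)

```text
t: 18.3
position: [0.5381, 0.304, 0.2763]
tool_rot: [[-0.049, 0.999, -0.003], [0.999, 0.049, -0.0], [-0.0, -0.003, -1.0]]
ft_force: [0.1, -0.9, 0.4]
width: 0.0513
```

```bash
python3 - <<'E'
from h import *
rel([.54,.30,.28],Rt(92.4))
save('wrist','w19')
im=cv2.imread('pics/w19.png')
cv2.imwrite('pics/w19c.png',cv2.resize(im[150:410,180:480],None,fx=2.5,fy=2.3,interpolation=cv2.INTER_CUBIC))
E
```

```text
t 18.3 pos [0.5381 0.304  0.2763] F [ 0.1 -0.9  0.4] w 0.0513
slide [-4.1  1.7 -3.7] dr [-0.0035  0.0002  0.0068]
```

View pics/w19.png

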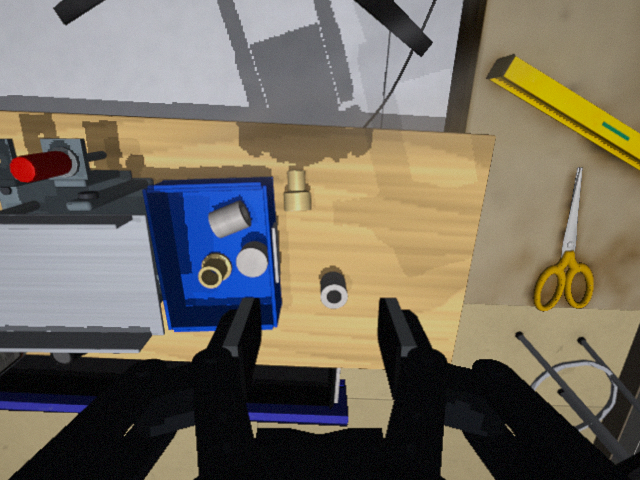

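View pics/w19c.png

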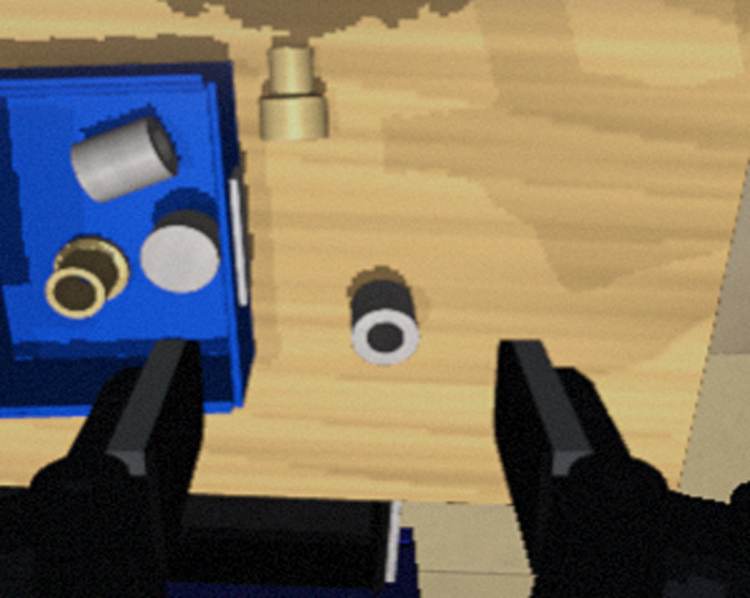

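```bash
python3 - <<'E'
from h import *
np.set_printoptions(precision=4,suppress=True)
c=lambda u,v:(180+u/2.5,150+v/2.3)
f='w19'
for nm,q,zz in(('wideR',(262,117),.094),('wideL',(327,117),.094),('top',(294,105),.108),('widefar',(294,139),.09),('smallend',(291,47),.094),('bush',(385,337),.114),('binwallouter',(232,62),.130),('binfar',(243,405),.130),('binleftnear',(0,72),.13)):
    print(nm,pt('wrist',f,*c(*q),z=zz),pt('wrist',f,*c(*q)))
E
```

```text
wideR [0.5412 0.2696 0.094 ] [0.5399 0.2701 0.0999]
wideL [0.5399 0.2962 0.094 ] [0.5385 0.2963 0.1   ]
top [0.5321 0.2832 0.108 ] [0.5322 0.2832 0.1075]
widefar [0.5517 0.2828 0.09  ] [0.5466 0.2837 0.1097]
smallend [0.5096 0.2805 0.094 ] [0.5093 0.2806 0.0959]
bush [0.6377 0.3254 0.114 ] [0.6457 0.3265 0.0988]
binwallouter [0.5112 0.2614 0.13  ] [0.5195 0.2555 0.0808]
binfar [0.6666 0.2672 0.13  ] [0.6985 0.2621 0.0802]
binleftnear [0.5193 0.1769 0.13  ] [0.527  0.1619 0.09  ]
```

>>> apply_moves(slide=[[-5,-2,10],[-10,-4,20],[-15,-6,30],[-20,-8,40],[-20,-9,50],[-20,-9,60],[-20,-9,70],[-20,-9,80],[-20,-9,90],[-20,-9,100],[-20,-9,110],[-20,-9,126],[-20,-9,126]], dr=[[0,0,0.13],[0,0,0.26],[0,0,0.4],[0,0,0.53],[0,0,0.66],[0,0,0.8],[0,0,0.93],[0,0,1.06],[0,0,1.2],[0,0,1.33],[0,0,1.46],[0,0,1.56],[0,0,1.56]], fingers=[72,72,72,72,72,72,72,72,72,72,72,72,72])

```text
t: 19.65
position: [0.5285, 0.2789, 0.1469]
tool_rot: [[0.998, 0.056, -0.009], [0.056, -0.998, -0.005], [-0.009, 0.004, -1.0]]
ft_force: [0.0, -0.4, -0.3]
width: 0.0614
```

```bash
python3 - <<'E'
from h import *
rel([.53,.283,.044],Rt(3))
save('wrist','w20')
im=cv2.imread('pics/w20.png')
cv2.imwrite('pics/w20c.png',cv2.resize(im[150:410,180:480],None,fx=2.5,fy=2.3,interpolation=cv2.INTER_CUBIC))
E
```

```text
t 19.65 pos [0.5285 0.2789 0.1469] F [ 0.  -0.4 -0.3] w 0.0614
slide [  2.7  -4.4 102.9] dr [0.004  0.0095 0.0036]
```

View pics/w20c.png

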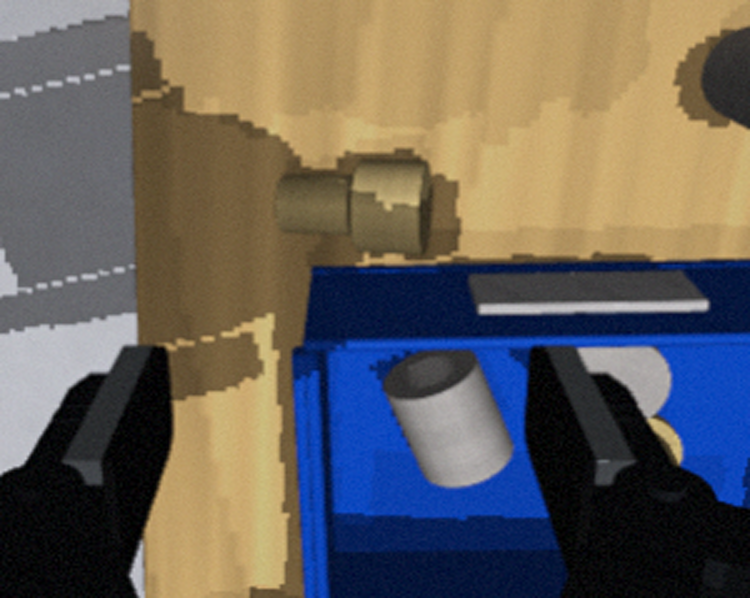

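```bash
python3 - <<'E'
from h import *
np.set_printoptions(precision=4,suppress=True)
c=lambda u,v:(180+u/2.5,150+v/2.3)
f='w20';z=np.load('pics/w20.npz');p=z['p'];R=z['R']
for nm,q,zz in(('small',(280,205),.094),('widetopend',(425,190),.108),('wideend',(431,215),.094),('widelow',(390,255),.09),('wideup',(390,157),.1),('binrim',(310,268),.0801),('rim',(310,345),.130),('rim2',(700,338),.13)):
    a=pt('wrist',f,*c(*q),z=zz);print(nm,a,pt('wrist',f,*c(*q)),R.T@(a-p)*1000)
E
```

```text
small [0.51   0.2789 0.094 ] [0.5103 0.2802 0.0974] [-17.9248  -1.3003  53.1013]
widetopend [0.548  0.2906 0.108 ] [0.5489 0.2875 0.0984] [ 20.4694 -10.764   38.6983]
wideend [0.5517 0.2783 0.094 ] [0.5523 0.2763 0.0887] [23.5957  1.7026 52.7189]
widelow [0.5416 0.263  0.09  ] [0.5422 0.259  0.0805] [12.7225 16.3823 56.8808]
wideup [0.5388 0.2973 0.1   ] [0.5399 0.2915 0.0797] [ 11.7392 -18.0042  46.7528]
binrim [0.5187 0.2528 0.0801] [0.5187 0.2527 0.0799] [-10.583   25.1925  67.0377]
rim [0.5212 0.2524 0.13  ] [0.5212 0.2523 0.1299] [-8.6126 25.9652 17.1194]
rim2 [0.6167 0.2604 0.13  ] [0.6167 0.2603 0.13  ] [87.1848 23.3572 16.1993]
```

>>> apply_moves(slide=[[2.5,-3,25],[2.5,-3,50],[2.5,-3,75],[2.5,-3,95],[2.5,-3,100],[2.5,-3,100]], dr=[[0.004,0.009,0],[0.004,0.009,0],[0.004,0.009,0],[0.004,0.009,0],[0.004,0.009,0],[0.004,0.009,0]], fingers=[72,72,72,72,72,72])

```text
t: 20.3
position: [0.5307, 0.2816, 0.0481]
tool_rot: [[0.998, 0.06, 0.0], [0.06, -0.998, 0.0], [0.0, -0.0, -1.0]]
ft_force: [-1.0, 0.1, -0.7]
width: 0.0615
```

```bash
python3 - <<'E'
from h import *
rel([.5305,.282,.044],Rt(3))
save('wrist','w21')
im=cv2.imread('pics/w21.png')
cv2.imwrite('pics/w21c.png',cv2.resize(im[150:410,180:480],None,fx=2.5,fy=2.3,interpolation=cv2.INTER_CUBIC))
E
```

```text
t 20.3 pos [0.5307 0.2816 0.0481] F [-1.   0.1 -0.7] w 0.0615
slide [-0.2 -0.4  4.1] dr [-0.0002 -0.0003  0.0078]
```

View pics/w21c.png

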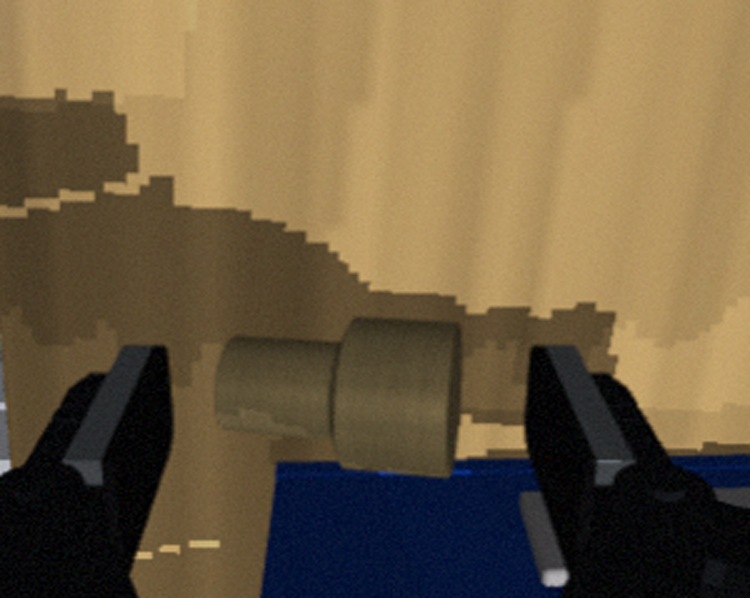

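>>> apply_moves(slide=[[-0.5,0,2],[-0.5,0,3],[-0.5,0,3],[-0.5,0,3],[-0.5,0,3],[-0.5,0,3],[-0.5,0,3]], dr=[[0,0,0],[0,0,0],[0,0,0],[0,0,0],[0,0,0],[0,0,0],[0,0,0]], fingers=[72,55,45,30,20,10,10], force=40)

```text
t: 21.05
position: [0.5318, 0.2821, 0.0473]
tool_rot: [[0.998, 0.06, 0.004], [0.06, -0.998, 0.001], [0.004, -0.001, -1.0]]
ft_force: [-1.1, -0.6, 6.6]
width: 0.0396
```

```bash
python3 - <<'E'
from h import *
rel([.5305,.282,.044],Rt(3))
save('wrist','w22')
im=cv2.imread('pics/w22.png')
cv2.imwrite('pics/w22c.png',cv2.resize(im[150:410,180:480],None,fx=2.5,fy=2.3,interpolation=cv2.INTER_CUBIC))
E
```

```text
t 21.05 pos [0.5318 0.2821 0.0473] F [-1.1 -0.6  6.6] w 0.0396
slide [-1.3 -0.   3.3] dr [-0.001  -0.0043  0.0077]
```

View pics/w22c.png

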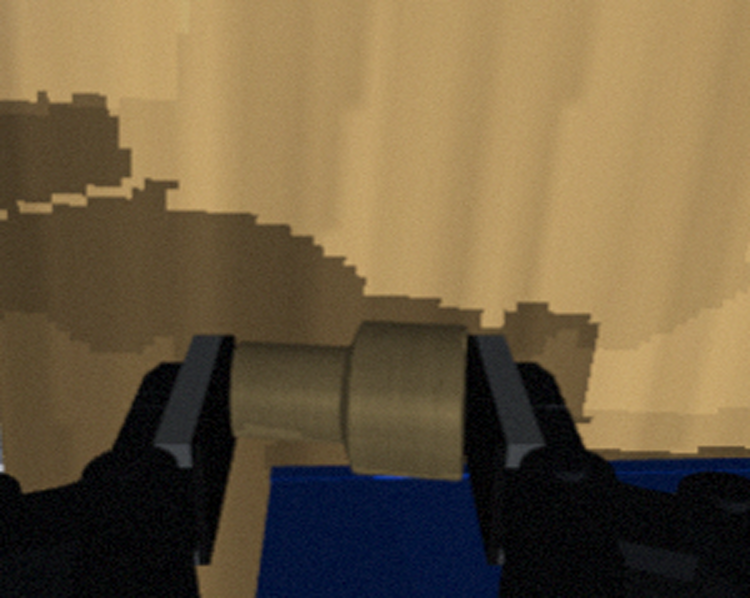

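>>> apply_moves(slide=[[0,0,-20],[0,0,-50],[0,0,-90],[0,0,-130],[0,0,-170],[0,0,-170]], dr=[[0,0,0],[0,0,0],[0,0,0],[0,0,0],[0,0,0],[0,0,0]], fingers=[10,10,10,10,10,10])

```text
t: 21.7
position: [0.5342, 0.283, 0.2239]
tool_rot: [[0.998, 0.06, 0.015], [0.06, -0.998, 0.005], [0.016, -0.004, -1.0]]
ft_force: [1.3, 0.3, -1.5]
width: 0.0395
```

```bash
python3 - <<'E'
from h import *
np.set_printoptions(precision=4,suppress=True)
c=lambda u,v:(180+u/2.5,150+v/2.3)
for nm,q,zz in(('bushing',(125,158),.1),('turned top',(180,255),.118),('flange top',(75,292),.114)):
    print(nm,pt('wrist','w19',*c(*q),z=zz),pt('wrist','w19',*c(*q)))
save('wrist','w23');save('scene','s23')
print(observe()['width'],observe()['position'])
im=cv2.imread('pics/s23.png')[200:420,200:450]
cv2.imwrite('pics/s23c.png',cv2.resize(im,None,fx=2.5,fy=2.5,interpolation=cv2.INTER_CUBIC))
E
```

```text
bushing [0.5613 0.2142 0.1   ] [0.5575 0.2173 0.1127]
turned top [0.5994 0.2396 0.118 ] [0.5993 0.2396 0.1182]
flange top [0.6214 0.1949 0.114 ] [0.6294 0.1898 0.0974]
0.03945666044147159 [0.5313 0.282  0.218 ]
```

View pics/w23.png

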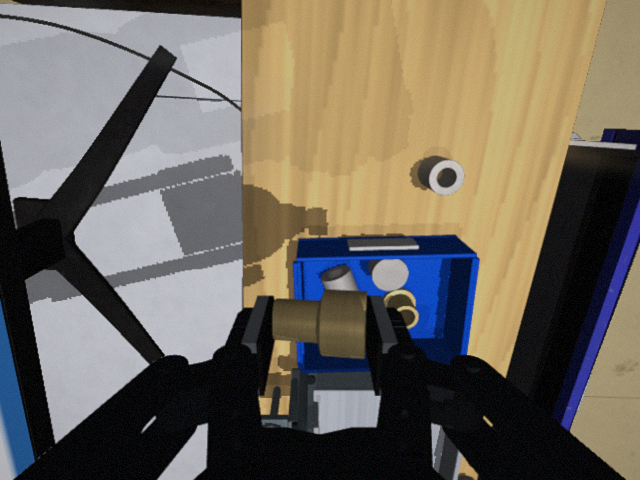

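View pics/s23c.png

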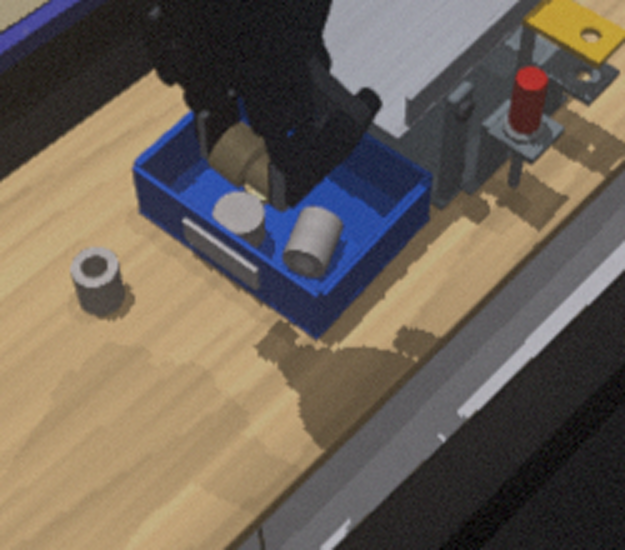

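>>> apply_moves(slide=[[8,30,0],[16,60,0],[23,91,0],[23,91,25],[23,91,50],[23,91,50]], dr=[[0,0,0],[0,0,0],[0,0,0],[0,0,0],[0,0,0],[0,0,0]], fingers=[10,10,10,10,10,10])

```text
t: 22.4
position: [0.556, 0.1916, 0.1619]
tool_rot: [[0.998, 0.059, -0.006], [0.059, -0.998, 0.0], [-0.006, -0.001, -1.0]]
ft_force: [-0.6, 0.0, -0.9]
width: 0.0397
```

```bash
python3 - <<'E'
from h import *
rel([.56,.192,.103],Rt(3.5))
save('wrist','w24');save('scene','s24')
im=cv2.imread('pics/s24.png')[150:370,200:450]
cv2.imwrite('pics/s24c.png',cv2.resize(im,None,fx=2.5,fy=2.5,interpolation=cv2.INTER_CUBIC))
E
```

```text
t 22.4 pos [0.556  0.1916 0.1619] F [-0.6  0.  -0.9] w 0.0397
slide [ 4.4 -0.1 58.9] dr [-0.0006  0.0058 -0.0016]
```

View pics/w24.png

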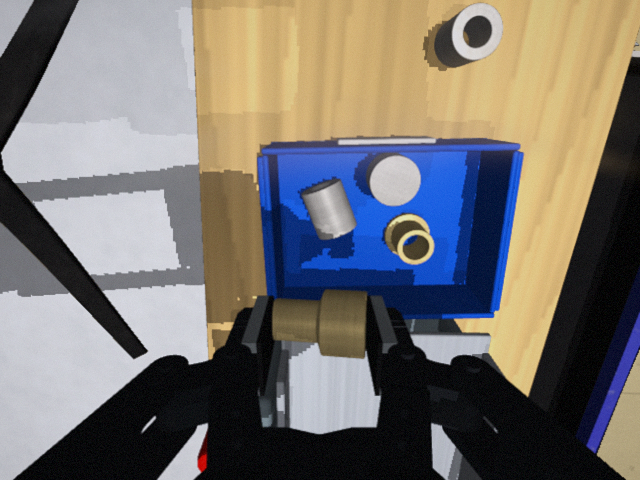

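View pics/s24c.png

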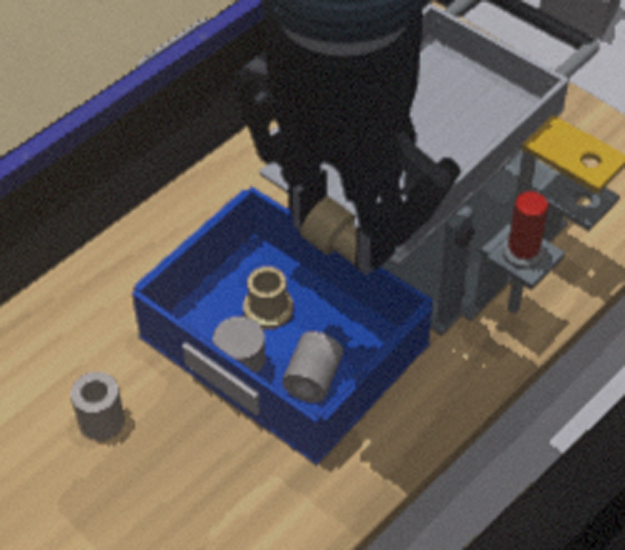

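>>> apply_moves(slide=[[4,-3,20],[4,-3,40],[4,-3,54],[4,-3,54],[4,-3,54],[4,-3,54],[4,-3,54],[4,-3,54]], dr=[[0,0.005,0],[0,0.005,0],[0,0.005,0],[0,0.005,0],[0,0.005,0],[0,0.005,0],[0,0.005,0],[0,0.005,0]], fingers=[10,10,10,10,62,62,62,62])

```text
t: 23.3
position: [0.5634, 0.196, 0.1134]
tool_rot: [[0.998, 0.06, 0.009], [0.06, -0.998, 0.002], [0.009, -0.001, -1.0]]
ft_force: [0.2, -0.1, 0.4]
width: 0.0529
```

>>> apply_moves(slide=[[0,0,-25],[0,0,-60],[0,0,-100],[0,-40,-100],[0,-80,-100],[0,-80,-100]], dr=[[0,0,0],[0,0,0],[0,0,0],[0,0,0],[0,0,0],[0,0,0]], fingers=[62,62,62,62,62,62])

```text
t: 23.9
position: [0.557, 0.2799, 0.2143]
tool_rot: [[0.998, 0.064, 0.01], [0.064, -0.998, 0.005], [0.01, -0.004, -1.0]]
ft_force: [0.6, 0.0, -0.1]
width: 0.0532
```

```bash
python3 - <<'E'
from h import *
rel([.64,.325,.103],Rt(3.5))
save('wrist','w25');save('scene','s25')
im=cv2.imread('pics/s25.png')[150:370,200:450]
cv2.imwrite('pics/s25c.png',cv2.resize(im,None,fx=2.5,fy=2.5,interpolation=cv2.INTER_CUBIC))
E
```

```text
t 23.9 pos [0.557  0.2799 0.2143] F [ 0.6  0.  -0.1] w 0.0532
slide [ 84.6 -39.2 112.4] dr [-0.004  -0.0101  0.0031]
```

View pics/w25.png

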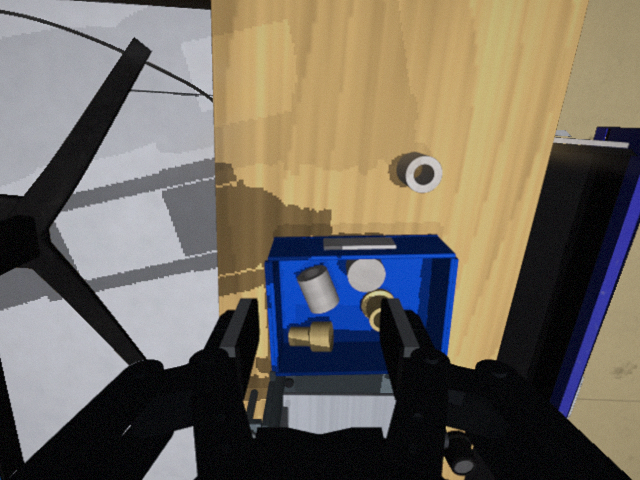

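View pics/s25c.png

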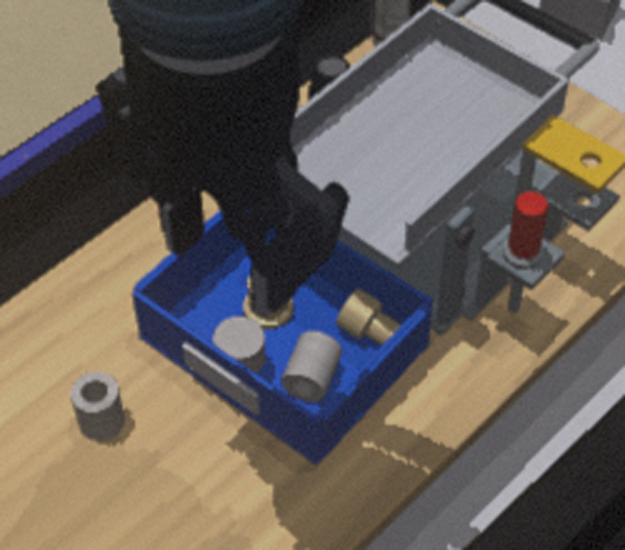

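```bash
python3 - <<'E'
from h import *
b=pt('wrist','w25',424,174,z=.114);print(b)
rel([b[0],b[1],.13],Rt(3.5));print(observe()['q'])
E
```

```text
[0.63780648 0.32398504 0.114     ]
t 24.0 pos [0.5573 0.2763 0.2136] F [-0.7 -1.3 -0.4] w 0.0532
slide [ 82.5 -42.5  84.4] dr [-0.0009 -0.0089  0.0013]
[ 1.61440704e+01  2.12234885e+01  7.58636209e+01 -5.95864820e-02
  8.24043825e+01  1.25749217e+01]
```

>>> apply_moves(slide=[[28,-14,20],[56,-29,40],[82,-42,60],[82,-42,90],[82,-42,110],[82,-42,110]], dr=[[0,-0.004,0],[0,-0.008,0],[-0.001,-0.009,0],[-0.001,-0.009,0],[-0.001,-0.009,0],[-0.001,-0.009,0]], fingers=[62,62,62,62,62,62])

```text
t: 24.6
position: [0.6355, 0.3211, 0.0998]
tool_rot: [[0.998, 0.061, -0.008], [0.061, -0.998, -0.003], [-0.008, 0.003, -1.0]]
ft_force: [0.2, 0.7, 0.5]
width: 0.0526
```

```bash
python3 - <<'E'
from h import *
rel([.6378,.3245,.049],Rt(3.5))
save('wrist','w26')
im=cv2.imread('pics/w26.png')
cv2.imwrite('pics/w26c.png',cv2.resize(im[150:410,180:480],None,fx=2.5,fy=2.3,interpolation=cv2.INTER_CUBIC))
E
```

```text
t 24.6 pos [0.6355 0.3211 0.0998] F [0.2 0.7 0.5] w 0.0526
slide [ 2.9 -3.4 50.8] dr [ 0.0026  0.0079 -0.    ]
```

View pics/w26c.png

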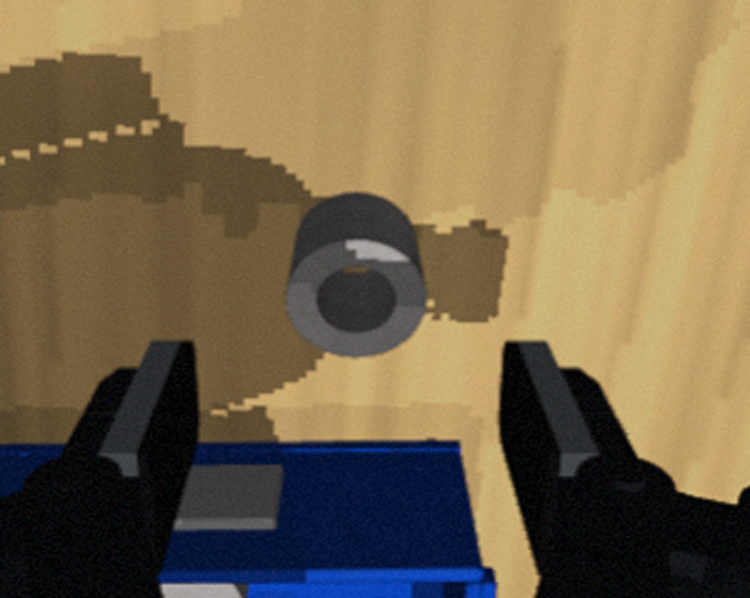

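>>> apply_moves(slide=[[2.5,-3,15],[2.5,-3,30],[2.5,-3,45],[2.5,-3,50],[2.5,-3,50],[2.5,-3,50],[2.5,-3,50],[2.5,-3,50],[2.5,-3,50]], dr=[[0.002,0.007,0],[0.002,0.007,0],[0.002,0.007,0],[0.002,0.007,0],[0.002,0.007,0],[0.002,0.007,0],[0.002,0.007,0],[0.002,0.007,0],[0.002,0.007,0]], fingers=[62,62,62,62,45,30,20,10,10], force=40)

```text
t: 25.55
position: [0.639, 0.3249, 0.0529]
tool_rot: [[0.998, 0.061, 0.003], [0.061, -0.998, 0.001], [0.003, -0.001, -1.0]]
ft_force: [-0.2, -0.4, 0.1]
width: 0.0273
```

```bash
python3 - <<'E'
from h import *
rel([.6378,.3245,.049],Rt(3.5))
save('wrist','w27')
im=cv2.imread('pics/w27.png')
cv2.imwrite('pics/w27c.png',cv2.resize(im[150:410,180:480],None,fx=2.5,fy=2.3,interpolation=cv2.INTER_CUBIC))
E
```

```text
t 25.55 pos [0.639  0.3249 0.0529] F [-0.2 -0.4  0.1] w 0.0273
slide [-1.2  0.4  3.9] dr [-0.0007 -0.0035  0.0002]
```

View pics/w27c.png

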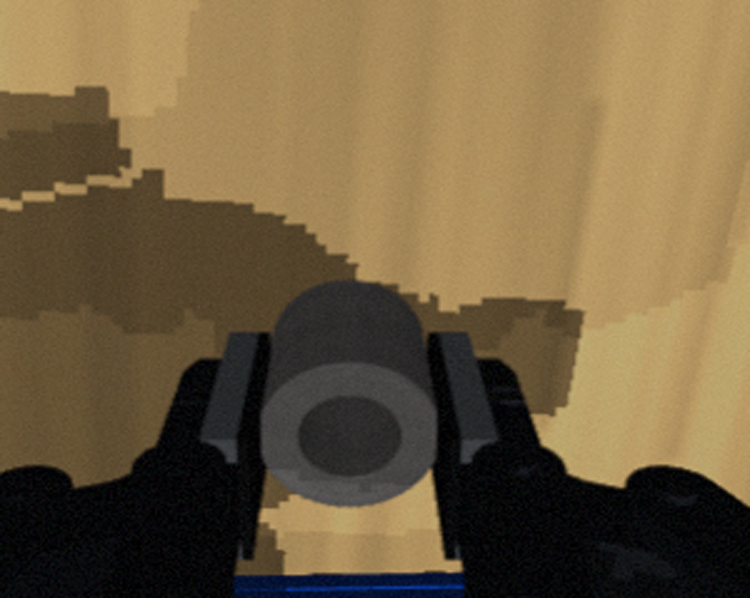

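>>> apply_moves(slide=[[0,0,-20],[0,0,-50],[0,0,-90],[0,0,-120],[0,0,-120]], dr=[[0,0,0],[0,0,0],[0,-0.003,0],[0,-0.003,0],[0,-0.003,0]], fingers=[10,10,10,10,10])

```text
t: 26.1
position: [0.6416, 0.3259, 0.1795]
tool_rot: [[0.998, 0.061, 0.011], [0.061, -0.998, 0.004], [0.011, -0.003, -1.0]]
ft_force: [-0.2, 0.1, -1.4]
width: 0.0273
```

```bash
python3 - <<'E'
from h import *
rel([.64,.234,.17],Rt(3.5))
save('wrist','w28')
im=cv2.imread('pics/w25.png')
for X in ([.64,.234],):
  for zz,col in((.084,(0,255,255)),(.118,(0,255,0))):
    P=[proj('wrist','w25',[X[0]+.0145*np.cos(a),X[1]+.0145*np.sin(a),zz]) for a in np.linspace(0,6.28,40)]
    cv2.polylines(im,[np.array(P,np.int32)],True,col,1)
cv2.imwrite('pics/w25o.png',cv2.resize(im[220:390,240:480],None,fx=3,fy=3,interpolation=cv2.INTER_CUBIC))
E
```

```text
t 26.1 pos [0.6416 0.3259 0.1795] F [-0.2  0.1 -1.4] w 0.0273
slide [-7.3 91.6  9.1] dr [-0.0034 -0.011   0.0003]
```

View pics/w25o.png

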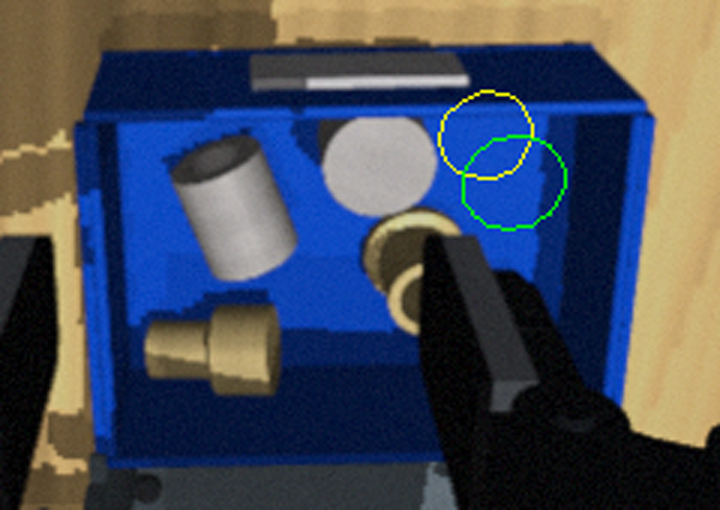

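View pics/w28.png

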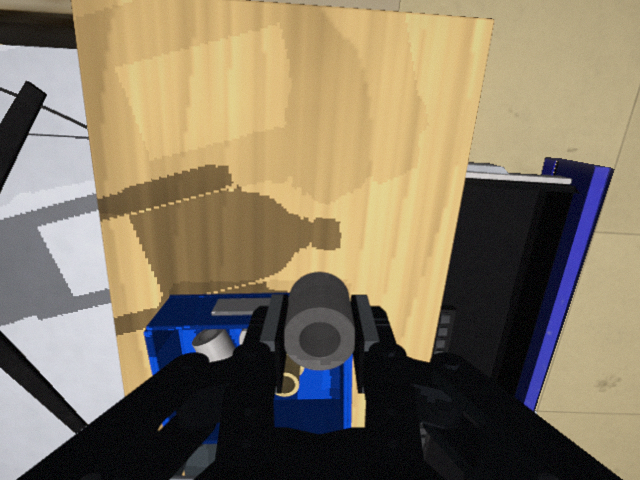

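>>> apply_moves(slide=[[-2,32,0],[-4,64,0],[-6,96,0],[-6,96,30],[-6,96,60],[-6,96,60]], dr=[[-0.003,-0.009,0],[-0.003,-0.01,0],[-0.003,-0.01,0],[-0.003,-0.01,0],[-0.003,-0.01,0],[-0.003,-0.01,0]], fingers=[10,10,10,10,10,10])

```text
t: 26.75
position: [0.6359, 0.228, 0.1091]
tool_rot: [[0.998, 0.06, -0.016], [0.06, -0.998, -0.003], [-0.016, 0.002, -1.0]]
ft_force: [-1.2, -0.0, -2.5]
width: 0.0279
```

```bash
python3 - <<'E'
from h import *
rel([.6415,.229,.097],Rt(3.5))
save('wrist','w29');save('scene','s29')
im=cv2.imread('pics/s29.png')[150:370,200:450]
cv2.imwrite('pics/s29c.png',cv2.resize(im,None,fx=2.5,fy=2.5,interpolation=cv2.INTER_CUBIC))
E
```

```text
t 26.75 pos [0.6359 0.228  0.1091] F [-1.2 -0.  -2.5] w 0.0279
slide [ 5.8 -0.7 12. ] dr [ 0.0022  0.016  -0.0006]
```

View pics/w29.png

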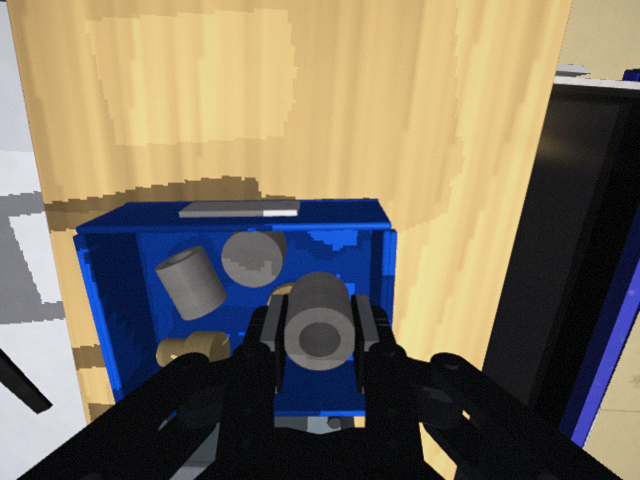

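View pics/s29c.png

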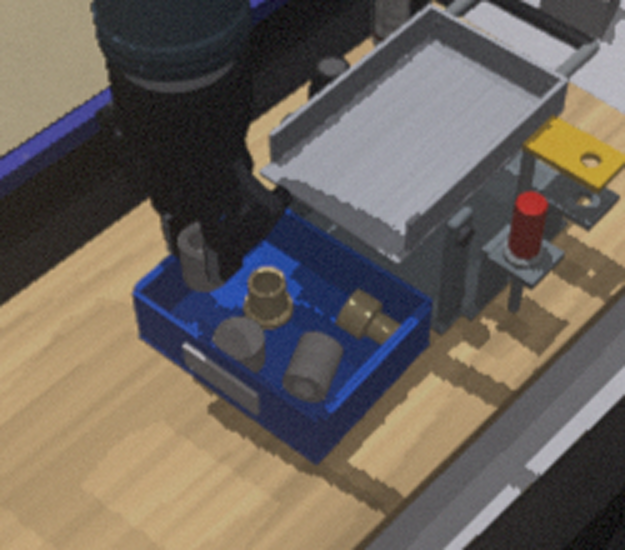

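>>> apply_moves(slide=[[3,0,6],[4,0,12],[4,0,12],[4,0,12],[4,0,12],[4,0,12],[4,0,12],[4,0,-20],[4,0,-60],[4,-30,-100],[4,-60,-120],[4,-60,-120]], dr=[[0.002,0.012,0],[0.002,0.014,0],[0.002,0.014,0],[0.002,0.014,0],[0.002,0.014,0],[0.002,0.014,0],[0.002,0.014,0],[0.002,0.014,0],[0.002,0.014,0],[0.002,0.01,0],[0.002,0.01,0],[0.002,0.01,0]], fingers=[10,10,10,48,48,48,48,48,48,48,48,48])

```text
t: 28.05
position: [0.6417, 0.2939, 0.2395]
tool_rot: [[0.998, 0.065, 0.011], [0.065, -0.998, 0.005], [0.011, -0.004, -1.0]]
ft_force: [0.8, -0.5, 0.8]
width: 0.0407
```

```bash
python3 - <<'E'
from h import *
rel([.50,.09,.26],Rt(92.4))
save('wrist','w30');save('scene','s30')
im=cv2.imread('pics/s30.png')[150:370,200:450]
cv2.imwrite('pics/s30c.png',cv2.resize(im,None,fx=2.5,fy=2.5,interpolation=cv2.INTER_CUBIC))
E
```

```text
t 28.05 pos [0.6417 0.2939 0.2395] F [ 0.8 -0.5  0.8] w 0.0407
slide [-154.4  194.2  -23.1] dr [ 0.0051 -0.0124 -1.5478]
```

View pics/w30.png

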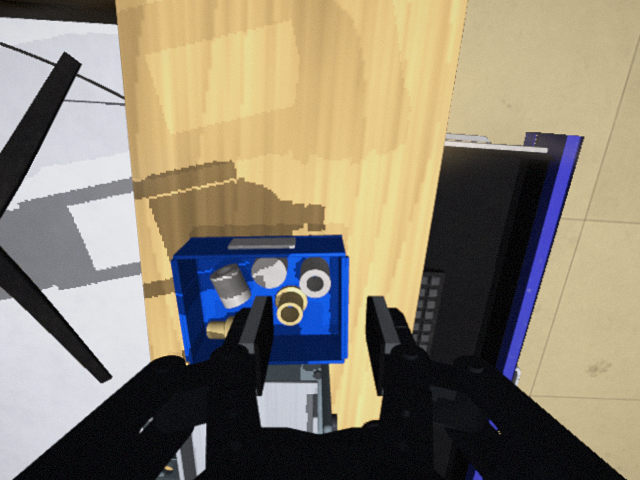

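View pics/s30c.png

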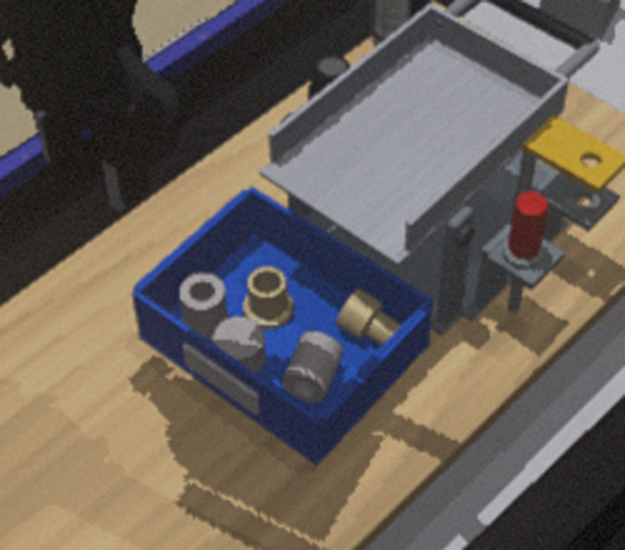

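>>> apply_moves(slide=[[-10,10,-10],[-25,25,-20],[-40,45,-25],[-55,65,-25],[-70,85,-25],[-85,105,-25],[-100,125,-25],[-115,145,-25],[-130,165,-25],[-145,180,-25],[-154,194,-20],[-154,196,-10],[-154,196,-10]], dr=[[0,0,-0.13],[0,0,-0.26],[0,0,-0.39],[0,0,-0.52],[0,0,-0.65],[0,0,-0.78],[0,0,-0.91],[0,0,-1.04],[0,0,-1.17],[0.005,-0.012,-1.3],[0.005,-0.012,-1.43],[0.005,-0.012,-1.548],[0.005,-0.012,-1.548]], fingers=[40,40,40,40,40,40,40,40,40,40,40,40,40])

```text
t: 29.45
position: [0.4971, 0.0833, 0.2415]
tool_rot: [[-0.039, 0.999, -0.012], [0.999, 0.039, -0.004], [-0.004, -0.012, -1.0]]
ft_force: [-0.3, -1.1, -0.5]
width: 0.0339
```

```bash
python3 - <<'E'
from h import *
rel([.503,.0857,.20],Rt(92.4))
save('wrist','w31')
im=cv2.imread('pics/w31.png')
cv2.imwrite('pics/w31c.png',cv2.resize(im[160:420,180:480],None,fx=2.5,fy=2.3,interpolation=cv2.INTER_CUBIC))
E
```

```text
t 29.45 pos [0.4971 0.0833 0.2415] F [-0.3 -1.1 -0.5] w 0.0339
slide [ 2.3  6.5 41.4] dr [-0.0119  0.004  -0.0031]
```

View pics/w31c.png

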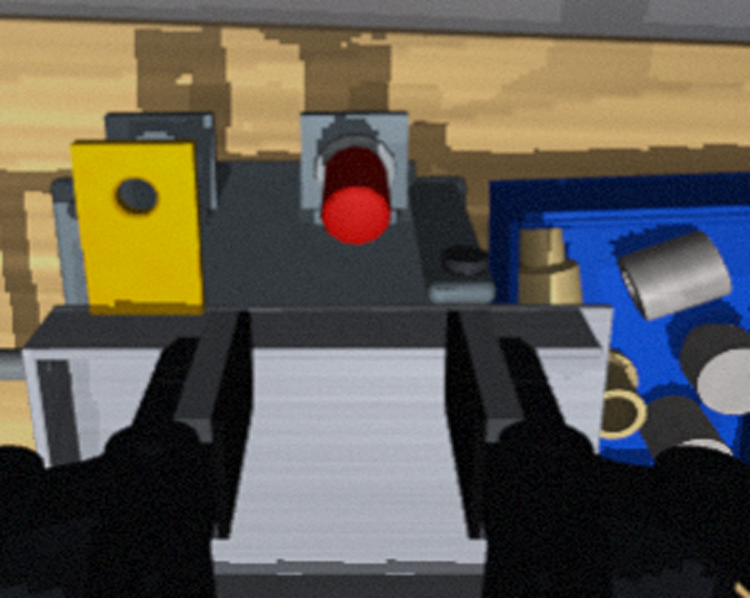

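```bash
python3 - <<'E'
from h import *
np.set_printoptions(precision=4,suppress=True)
c=lambda u,v:(180+u/2.5,160+v/2.3)
k=pt('wrist','w31',*c(356,215),z=.195);y=pt('wrist','w31',*c(137,195),z=.183);print(k,pt('wrist','w31',*c(356,215)),y)
rel([k[0],k[1],.12],Rt(92.4))
E
```

```text
[0.5031 0.0863 0.195 ] [0.5031 0.0863 0.1949] [0.5036 0.0244 0.183 ]
t 29.5 pos [0.4978 0.0838 0.2424] F [-0.5  0.2 -0.3] w 0.0342
slide [  2.8   6.7 122.3] dr [-0.0105  0.0038 -0.0061]
```

>>> apply_moves(slide=[[2.8,6,20],[2.8,6,40],[2.8,6,70],[2.8,6,70]], dr=[[-0.01,0.003,-0.004],[-0.01,0.003,-0.004],[-0.01,0.003,-0.004],[-0.01,0.003,-0.004]], fingers=[40,40,40,40])

```text
t: 29.9
position: [0.4999, 0.0866, 0.1685]
tool_rot: [[-0.037, 0.999, -0.009], [0.999, 0.037, -0.001], [-0.0, -0.009, -1.0]]
ft_force: [-0.4, 0.6, 0.6]
width: 0.0343
```

```bash
python3 - <<'E'
from h import *
rel([.5035,.0863,.12],Rt(92.4))
save('wrist','w32')
im=cv2.imread('pics/w32.png')
cv2.imwrite('pics/w32c.png',cv2.resize(im[160:420,180:480],None,fx=2.5,fy=2.3,interpolation=cv2.INTER_CUBIC))
E
```

```text
t 29.9 pos [0.4999 0.0866 0.1685] F [-0.4  0.6  0.6] w 0.0343
slide [-0.4  4.  48.5] dr [-0.0089  0.0002 -0.0048]
```

View pics/w32c.png

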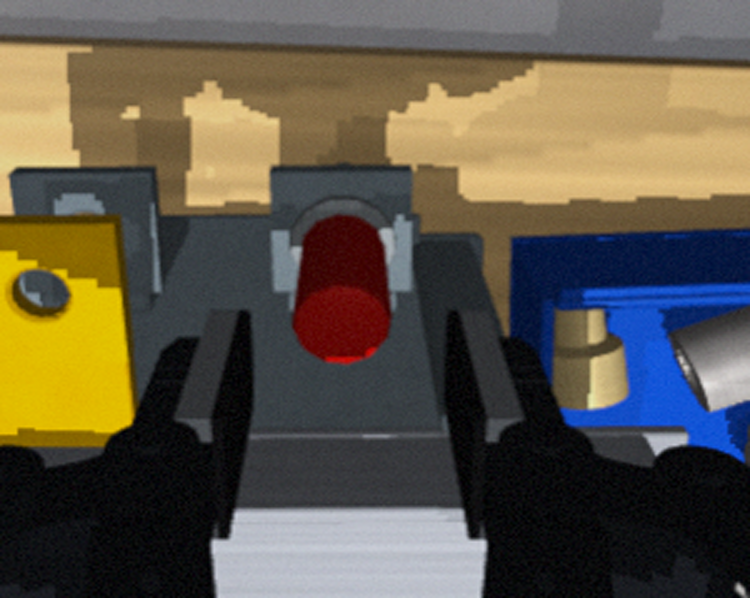

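>>> apply_moves(slide=[[-0.4,3,12],[-0.4,3,24],[-0.4,3,36],[-0.4,3,48],[-0.4,3,48],[-0.4,3,48],[-0.4,3,48],[-0.4,3,48],[-0.4,3,48]], dr=[[-0.008,0,-0.003],[-0.008,0,-0.003],[-0.008,0,-0.003],[-0.008,0,-0.003],[-0.008,0,-0.003],[-0.008,0,-0.003],[-0.008,0,-0.003],[-0.008,0,-0.003],[-0.008,0,-0.003]], fingers=[40,40,40,40,40,25,10,0,0], force=40)

```text
t: 30.85
position: [0.5042, 0.0862, 0.1231]
tool_rot: [[-0.041, 0.999, 0.003], [0.999, 0.041, -0.0], [-0.001, 0.003, -1.0]]
ft_force: [-1.4, -0.2, -0.4]
width: 0.0186
```

```bash
python3 - <<'E'
from h import *
rel([.5035,.0863,.12],Rt(92.4))
save('wrist','w33')
im=cv2.imread('pics/w33.png')
cv2.imwrite('pics/w33c.png',cv2.resize(im[160:420,180:480],None,fx=2.5,fy=2.3,interpolation=cv2.INTER_CUBIC))
E
```

```text
t 30.85 pos [0.5042 0.0862 0.1231] F [-1.4 -0.2 -0.4] w 0.0186
slide [ 0.1 -0.7  3.1] dr [ 0.003   0.0006 -0.0012]
```

View pics/w33c.png

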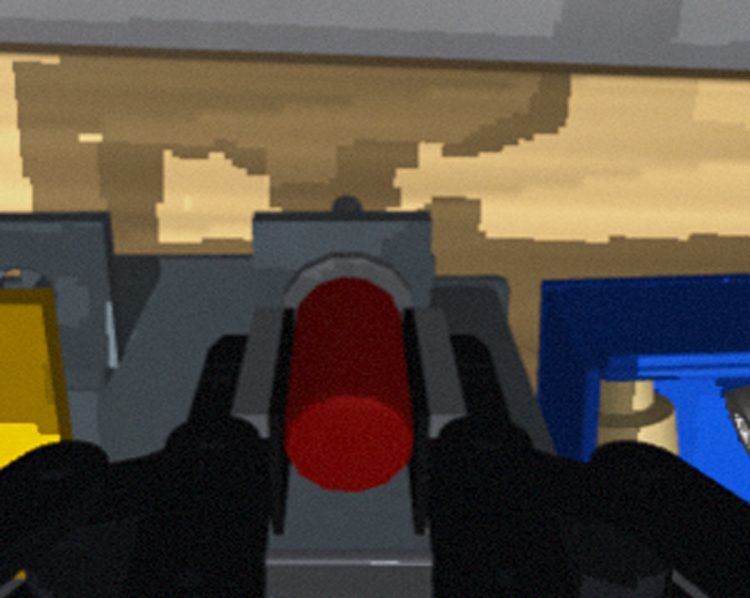

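>>> apply_moves(slide=[[0,0,-10],[0,0,-22],[0,0,-34],[0,0,-46],[0,0,-58],[0,0,-72],[0,0,-90],[0,0,-110],[0,0,-112],[0,0,-112]], dr=[[0,0,0],[0,0,0],[0,0,0],[0,0,0],[0,0,0],[0,0,0],[0,0,0],[0,0,0],[0,0,0],[0,0,0]], fingers=[0,0,0,0,0,0,0,0,0,0])

```text
t: 31.9
position: [0.5043, 0.0863, 0.2357]
tool_rot: [[-0.041, 0.999, 0.005], [0.999, 0.041, -0.0], [-0.001, 0.005, -1.0]]
ft_force: [-0.5, 0.6, -0.5]
width: 0.0188
```

```bash
python3 - <<'E'
from h import *
rel([.5042,.0245,.235],Rt(92.4))
save('wrist','w34')
im=cv2.imread('pics/w34.png')
cv2.imwrite('pics/w34c.png',cv2.resize(im[160:420,180:480],None,fx=2.5,fy=2.3,interpolation=cv2.INTER_CUBIC))
E
```

```text
t 31.9 pos [0.5043 0.0863 0.2357] F [-0.5  0.6 -0.5] w 0.0188
slide [-61.7  -2.6   0.7] dr [ 0.0048  0.0007 -0.0013]
```

View pics/w34c.png

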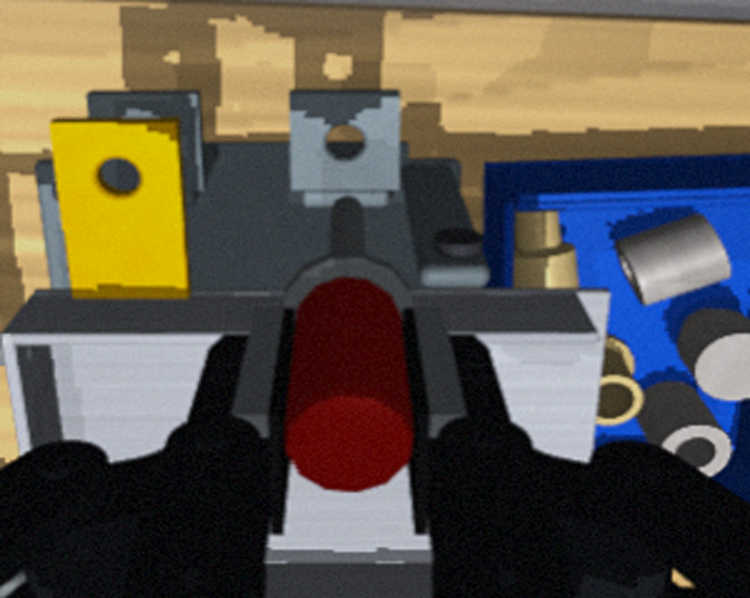

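```bash
python3 - <<'E'
from h import *
np.set_printoptions(precision=4,suppress=True)
c=lambda u,v:(180+u/2.5,160+v/2.3)
f='w34';z=np.load('pics/w34.npz');p=z['p'];R=z['R']
off=.1949+.1231*0-.1231  # knobtop above rep z
print(off)
k=pt('wrist',f,*c(350,438),z=p[2]+off);print('knob tool',R.T@(k-p)*1000,pt('wrist',f,*c(350,438))[2]-p[2])
tz=p[2]+off-.108
t=pt('wrist',f,*c(348,202),z=tz+.004);print('tip tool',R.T@(t-p)*1000,t,tz)
for nm,q,zz in(('yel',(119,176),.183),('park',(346,142),.147)):
    a=pt('wrist',f,*c(*q),z=zz);print(nm,a,R.T@(a-p)*1000)
E
```

```text
0.07179999999999999
knob tool [  1.0557  -2.2464 -71.8125] 0.07211818731279626
tip tool [ 0.7493 -2.7857 32.1864] [0.5017 0.0869 0.2035] 0.1995186175811116
yel [0.5038 0.0242 0.183 ] [-61.9349  -3.2796  52.7455]
park [0.5015 0.0862 0.147 ] [ 0.1178 -3.2402 88.7039]
```

>>> apply_moves(slide=[[-16,-0.2,0],[-32,-0.4,0],[-48,-0.6,0],[-62.5,-0.7,0],[-62.5,-0.7,0],[-62.5,-0.7,6],[-62.5,-0.7,6]], dr=[[0.002,0,0],[0.004,0,0],[0.004,0,0],[0.004,0,0],[0.004,0,0],[0.004,0,0],[0.004,0,0]], fingers=[0,0,0,0,0,0,0])

```text
t: 32.65
position: [0.5048, 0.0244, 0.2276]
tool_rot: [[-0.041, 0.999, -0.003], [0.999, 0.041, 0.0], [0.0, -0.003, -1.0]]
ft_force: [-1.0, 0.2, -0.3]
width: 0.0186
```

```bash
cat > pinm.py <<'E'
from h import *
import sys
f=sys.argv[1]
np.set_printoptions(precision=4,suppress=True)
rel([.5042,.0245,.1591],Rt(92.4))
save('wrist',f)
im=cv2.imread(f'pics/{f}.png')
cv2.imwrite(f'pics/{f}c.png',cv2.resize(im[200:330,250:400],None,fx=5,fy=4.6,interpolation=cv2.INTER_CUBIC))
save('scene',f+'s')
im=cv2.imread(f'pics/{f}s.png')[130:270,370:500]
cv2.imwrite(f'pics/{f}sc.png',cv2.resize(im,None,fx=4,fy=4,interpolation=cv2.INTER_CUBIC))
E
python3 pinm.py w35
```

```text
t 32.65 pos [0.5048 0.0244 0.2276] F [-1.   0.2 -0.3] w 0.0186
slide [ 0.1 -0.4 68.5] dr [-0.003  -0.0003 -0.0011]
```

View pics/w35c.png

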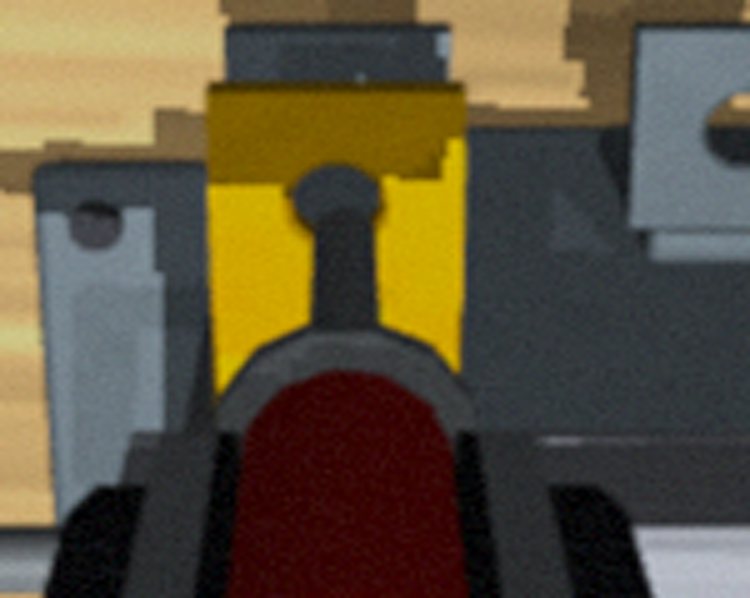

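View pics/w35sc.png

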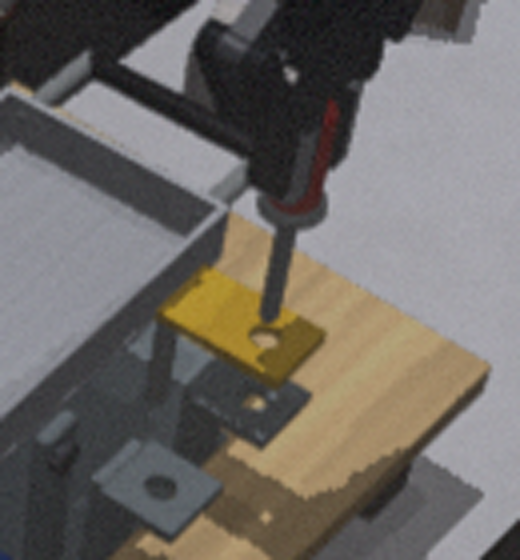

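```bash
python3 - <<'E'
from h import *
np.set_printoptions(precision=4,suppress=True)
f='w35';z=np.load('pics/w35.npz');p=z['p'];R=z['R']
u=R.T@np.array([0,0,-1])
a=pt('wrist',f,317.6,242.8,z=.183);q=R.T@(a-p)*1000;print(a,q)
t=pt('wrist',f,250+347/5,200+208/4.6,z=p[2]+.0718-.108+.004);qt=R.T@(t-p)*1000;print(qt,p[2]+.0718-.108)
# drop tip vertically to z=.183
t2=qt+u*(qt[2]*0+q[2]-qt[2]);print('tip proj',t2,'need',(q-t2)[:2])
E
```

```text
[0.503  0.0241 0.183 ] [-0.3143 -1.6891 44.6091]
[ 0.8739 -4.5276 32.2142] 0.1914038699224671
tip proj [ 0.8704 -4.49   44.6091] need [-1.1846  2.8009]
```

```bash
python3 - <<'E'
from h import *
np.set_printoptions(precision=4,suppress=True)
im=cv2.imread('pics/w35s.png')[180:240,410:470]
cv2.imwrite('pics/z1.png',cv2.resize(im,None,fx=10,fy=10,interpolation=cv2.INTER_CUBIC))
im=cv2.imread('pics/w35.png')[220:280,290:350]
cv2.imwrite('pics/z2.png',cv2.resize(im,None,fx=10,fy=10,interpolation=cv2.INTER_CUBIC))
E
```

```text
(no output)
```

View pics/z1.png

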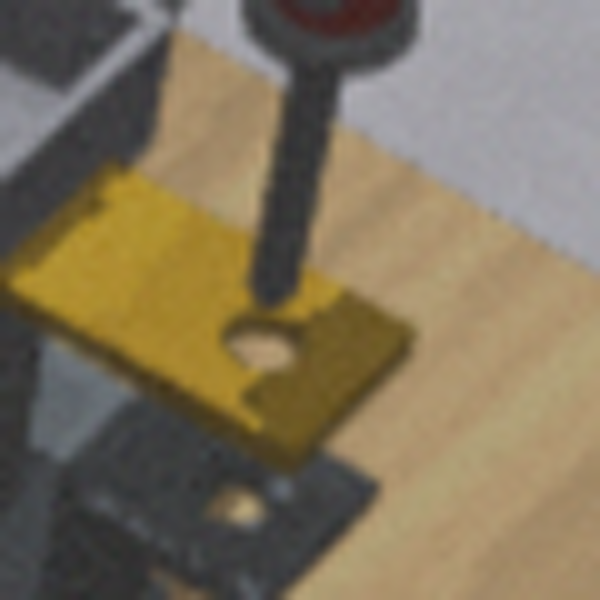

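View pics/z2.png

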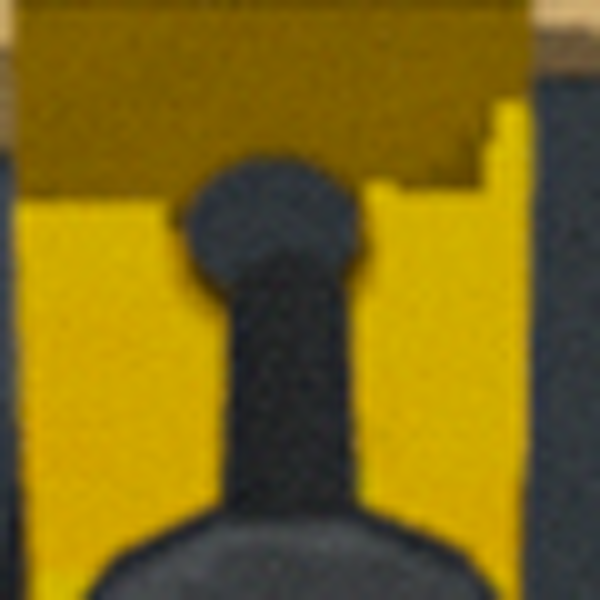

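```bash
python3 - <<'E'
from h import *
np.set_printoptions(precision=4,suppress=True)
z=np.load('pics/w35.npz');p=z['p'];R=z['R'];tz=p[2]+.0718-.108
s=pt('wrist','w35',319.0,251.3,z=tz+.004);h=pt('wrist','w35',317.3,242.9,z=.183)
print('wrist',s,h,'need tool',(R.T@(h-s)*1000)[:2])
s=pt('scene','w35s',437.4,208.5,z=tz+.004);h=pt('scene','w35s',436.2,214.3,z=.183)
print('scene',s,h,'need tool',(R.T@(h-s)*1000)[:2])
E
```

```text
wrist [0.5043 0.025  0.1954] [0.5031 0.0239 0.183 ] need tool [-1.138  -1.1855]
scene [0.5002 0.0226 0.1954] [0.4998 0.0231 0.183 ] need tool [ 0.502  -0.3311]
```

>>> apply_moves(slide=[[-0.4,-0.6,0],[-0.4,-0.6,4],[-0.4,-0.6,8],[-0.4,-0.6,12],[-0.4,-0.6,16],[-0.4,-0.6,16]], dr=[[-0.002,0,0],[-0.002,0,0],[-0.002,0,0],[-0.002,0,0],[-0.002,0,0],[-0.002,0,0]], fingers=[0,0,0,0,0,0])

```text
t: 33.35
position: [0.5042, 0.0241, 0.2116]
tool_rot: [[-0.041, 0.999, -0.001], [0.999, 0.041, 0.0], [0.0, -0.001, -1.0]]
ft_force: [0.1, 0.2, -0.6]
width: 0.0189
```

```bash
python3 pinm.py w36; python3 - <<'E'
from h import *
im=cv2.imread('pics/w36s.png')[180:240,410:470]
cv2.imwrite('pics/z3.png',cv2.resize(im,None,fx=10,fy=10,interpolation=cv2.INTER_CUBIC))
E
```

```text
t 33.35 pos [0.5042 0.0241 0.2116] F [ 0.1  0.2 -0.6] w 0.0189
slide [ 0.4  0.1 52.5] dr [-0.0013 -0.0002 -0.0006]
```

View pics/w36c.png

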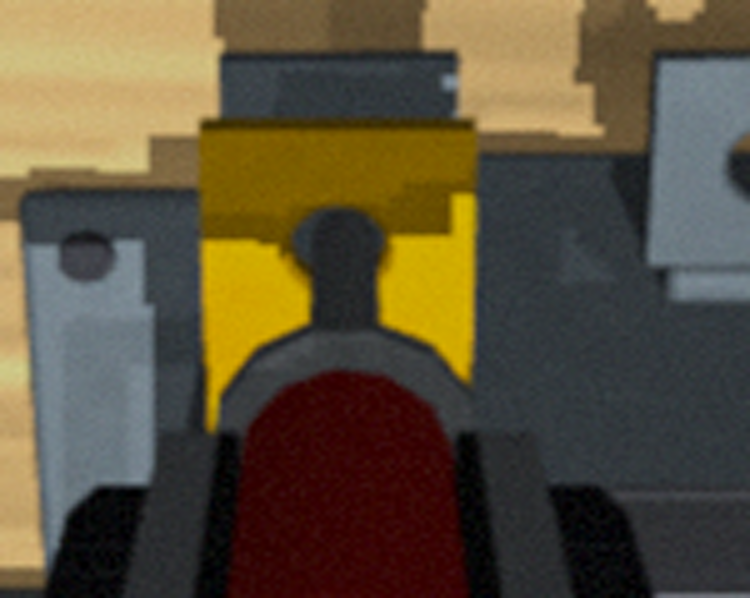

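View pics/z3.png

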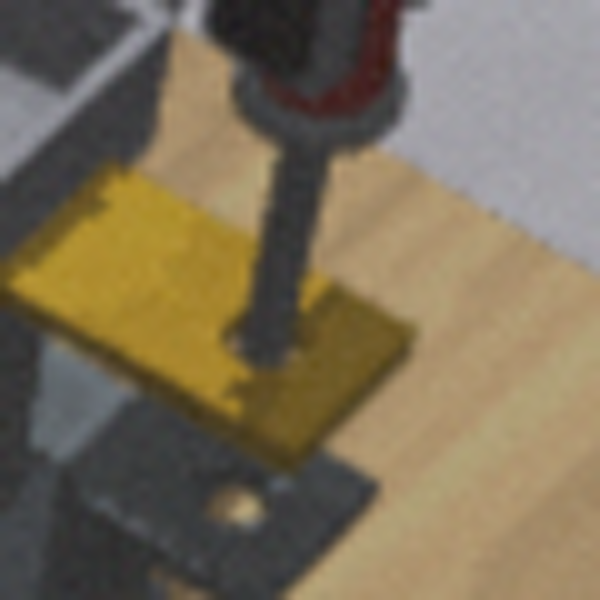

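>>> apply_moves(slide=[[-0.5,0.6,4],[-0.5,0.6,10],[-0.5,0.6,16],[-0.5,0.6,22],[-0.5,0.6,26],[-0.5,0.6,30],[-0.5,0.6,34],[-0.5,0.6,34]], dr=[[0,0,0],[0,0,0],[0,0,0],[0,0,0],[0,0,0],[0,0,0],[0,0,0],[0,0,0]], fingers=[0,0,0,0,0,0,0,0])

```text
t: 34.25
position: [0.5048, 0.0236, 0.1776]
tool_rot: [[-0.041, 0.999, -0.001], [0.999, 0.041, 0.0], [0.0, -0.001, -1.0]]
ft_force: [0.6, -0.2, 0.3]
width: 0.019
```

```bash
python3 pinm.py w37; python3 - <<'E'
from h import *
im=cv2.imread('pics/w37s.png')[180:240,410:470]
cv2.imwrite('pics/z4.png',cv2.resize(im,None,fx=10,fy=10,interpolation=cv2.INTER_CUBIC))
E
```

```text
t 34.25 pos [0.5048 0.0236 0.1776] F [ 0.6 -0.2  0.3] w 0.019
slide [ 0.9 -0.6 18.5] dr [-0.0012 -0.0002 -0.0006]
```

View pics/w37c.png

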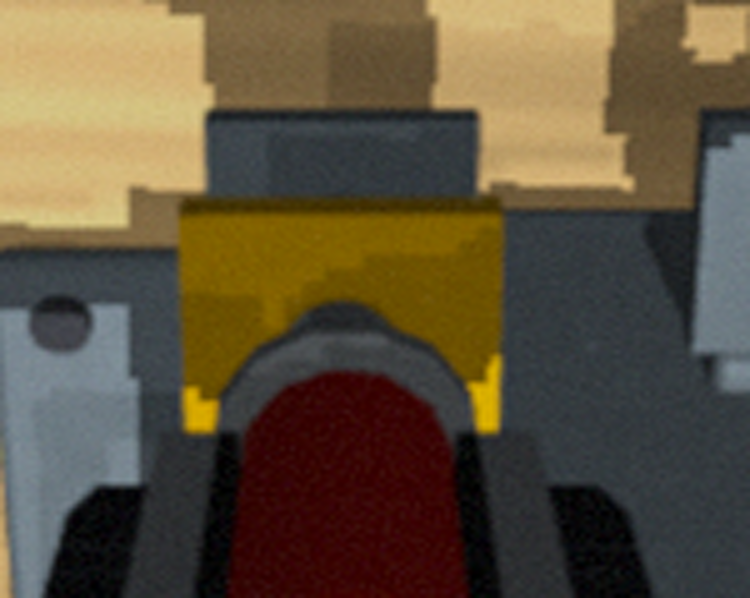

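View pics/z4.png

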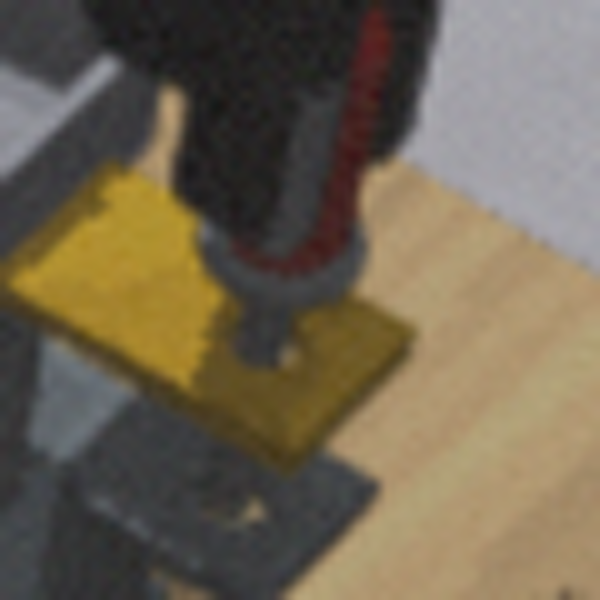

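>>> apply_moves(slide=[[0,-0.4,5],[0,-0.4,10],[0,-0.4,14],[0,-0.4,17],[0,-0.4,18.5],[0,-0.4,18.5]], dr=[[0,0,0],[0,0,0],[0,0,0],[0,0,0],[0,0,0],[0,0,0]], fingers=[0,0,0,0,0,0])

```text
t: 34.95
position: [0.5047, 0.0236, 0.1595]
tool_rot: [[-0.041, 0.999, -0.001], [0.999, 0.041, -0.0], [0.0, -0.001, -1.0]]
ft_force: [-1.0, -0.5, -1.0]
width: 0.0189
```

```bash
python3 pinm.py w38; python3 - <<'E'
from h import *
im=cv2.imread('pics/w38s.png')[180:240,410:470]
cv2.imwrite('pics/z5.png',cv2.resize(im,None,fx=10,fy=10,interpolation=cv2.INTER_CUBIC))
E
```

```text
t 34.95 pos [0.5047 0.0236 0.1595] F [-1.  -0.5 -1. ] w 0.0189
slide [ 1.  -0.5  0.4] dr [-0.0007 -0.     -0.0005]
```

View pics/w38c.png

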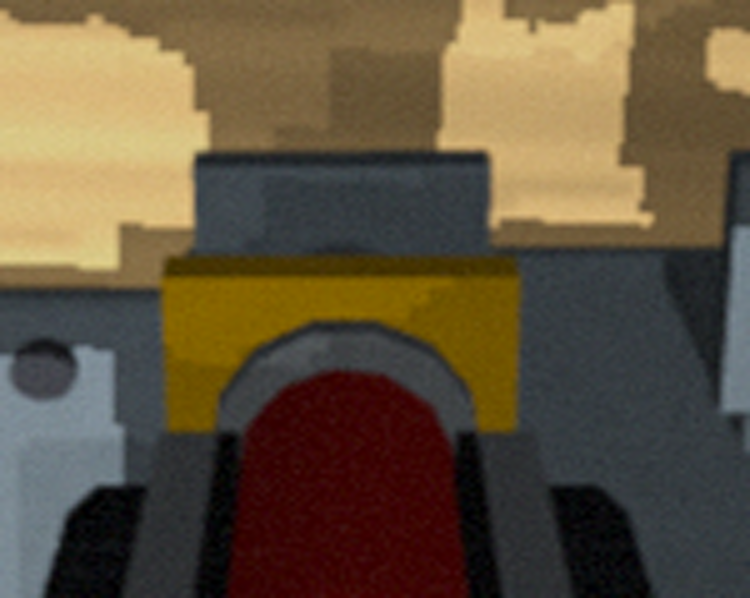

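View pics/z5.png

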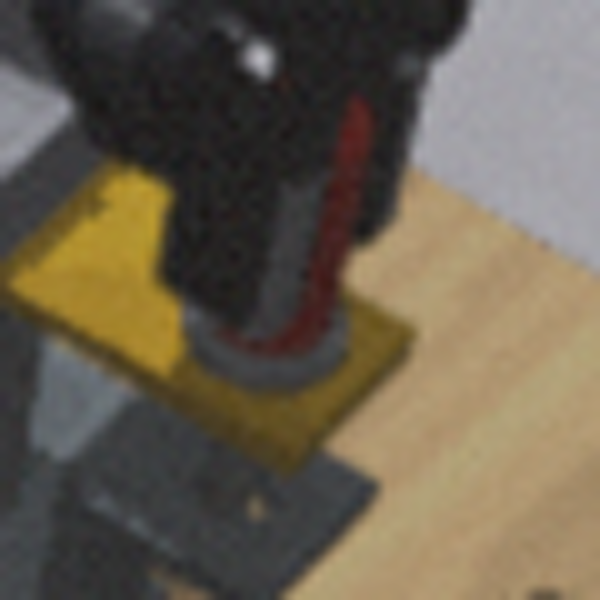

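Collar essentially on the plate, with no force. Release and lift away.

>>> apply_moves(slide=[[0,0,0.5],[0,0,0.5],[0,0,0.5],[0,0,0.5],[0,0,0.5],[0,0,0.5],[0,0,-15],[0,0,-40],[0,0,-80],[0,0,-120],[40,0,-120],[80,0,-120],[120,0,-120],[120,0,-120]], dr=[[0,0,0],[0,0,0],[0,0,0],[0,0,0],[0,0,0],[0,0,0],[0,0,0],[0,0,0],[0,0,0],[0,0,0],[0,0,0],[0,0,0],[0,0,0],[0,0,0]], fingers=[0,0,40,40,40,40,40,40,40,40,40,40,40,40])

```text
t: 36.45
position: [0.4992, 0.1476, 0.28]
tool_rot: [[-0.046, 0.999, 0.0], [0.999, 0.046, 0.002], [0.002, 0.0, -1.0]]
ft_force: [0.7, -1.0, -0.5]
width: 0.034
```

```bash
python3 - <<'E'
from h import *
np.set_printoptions(precision=4,suppress=True)
rel([.5,.02,.2],Rt(92.4))
save('wrist','w40');save('scene','s40');save('top','t40')
im=cv2.imread('pics/s40.png')[100:370,220:500]
cv2.imwrite('pics/s40c.png',cv2.resize(im,None,fx=2.2,fy=2.2,interpolation=cv2.INTER_CUBIC))
im=cv2.imread('pics/w40.png')[80:340,60:420]
cv2.imwrite('pics/w40c.png',cv2.resize(im,None,fx=2.2,fy=2.2,interpolation=cv2.INTER_CUBIC))
E
```

```text
t 36.45 pos [0.4992 0.1476 0.28  ] F [ 0.7 -1.  -0.5] w 0.034
slide [-127.7   -5.1   79.7] dr [ 0.0002 -0.002   0.0042]
```

View pics/s40c.png

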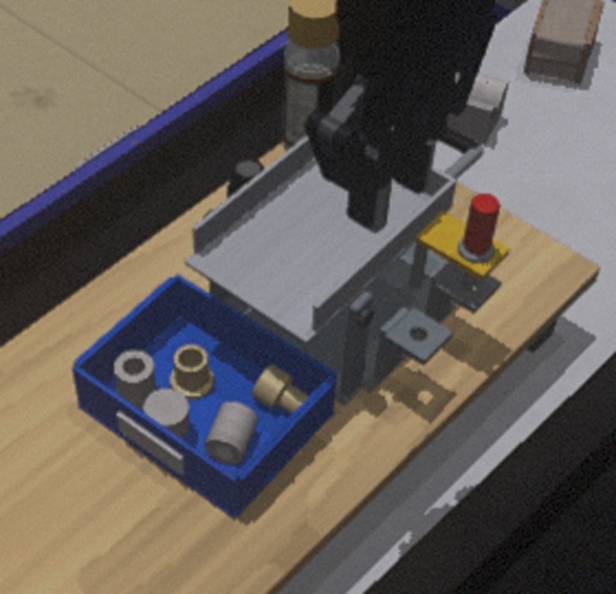

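View pics/w40c.png

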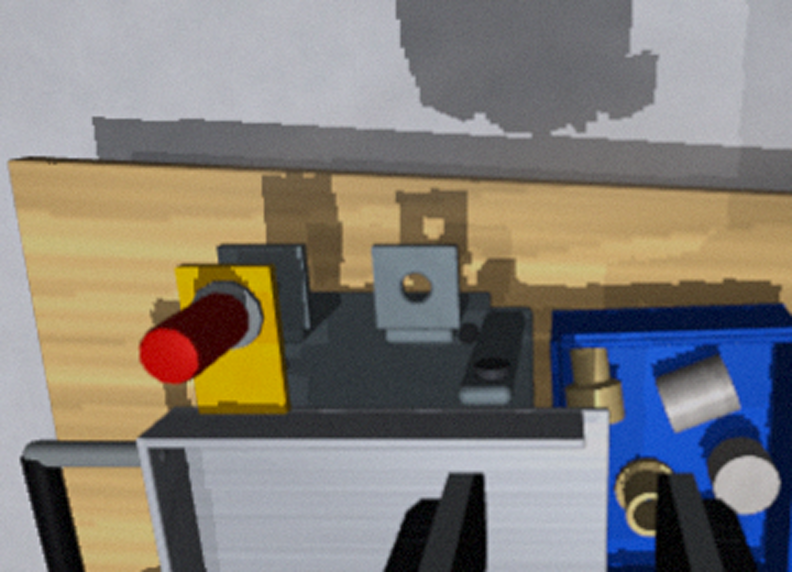

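View pics/t40.png

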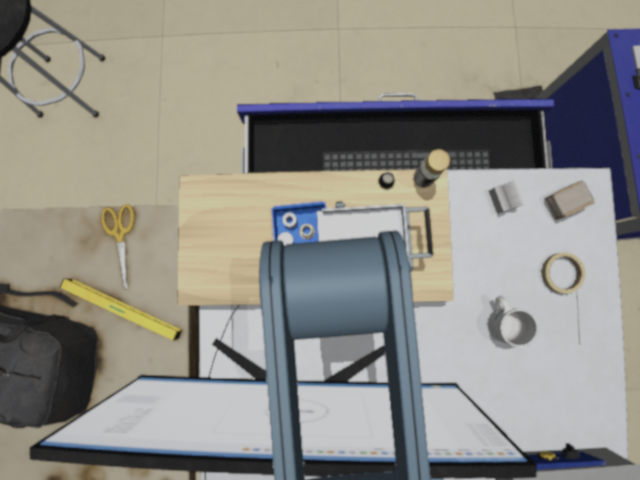

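```bash
python3 - <<'E'
from h import *
print(pt('wrist','w40',60+168/2.2,80+358/2.2), pt('scene','s40',220+486/2.2,100+202/2.2),'floor',pt('wrist','w40',60+300/2.2,80+520/2.2)[2])
print(sign_off())
E
```

```text
[0.50464684 0.02475047 0.23130026] [0.50130349 0.02104945 0.22947162] floor 0.17931849364256502
the job is handed in; nothing more can be done
None
```

The job is done and handed in at about 36 s.

I pulled the pin and stood it in the free hole, then raised the tray by its handle to about 0.97 rad. All three batch parts slid into the bin, and I lowered the tray level again. The loose brass part, which had been knocked over mid-run, and the loose bushing went into the bin too; the pictures showed no third loose part. I then put the pin back down through both eyelets.

**Last checks:**
- The pictures show all five parts in the bin and none left on the riser.
- The tray floor measured 0.179 m high, which is level.
- The knob top measured 0.231 m with the wrist camera and 0.229 m with the scene camera. Seated is 0.231 m, so the collar is on the yellow plate.
- The bottle and loupe stand where they were, and I saw no sign of the arm touching them. The gripper was clear of everything.

**Problems:**
- **Fingertip offset:** both cameras showed the real fingertips about 40 mm behind the reported TCP, so I corrected for that throughout.
- **Camera disagreement:** the two cameras differed by 2 to 5 mm in x and y, so I used the wrist camera for the fits.
- **Handle slip:** while lowering the tray, the fingers slipped off the handle and pressed down on the bar. The wrist force read about 90 N before I backed off, under the 120 N limit. Only the closed fingers appeared to touch the bar, but I cannot rule out that it counts as pressing too hard.

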